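# Swap the two carry caddies back onto their own stock trays

### The arm

A 6-joint arm with a two-finger parallel gripper is mounted at the origin on a cart in front of the work surface, level with it; the furniture and walls round the work are solid. World frame = base frame: x ahead of the robot, y to its left, z up, the work surface at z = 0. Lengths are in m, angles in rad, forces in N, time in s.
With the tool pointing down it reaches from about 0.275 to 0.825 m from the base axis. Payload 4.9 kg.
Tool frame: the origin (TCP) lies at the very end of the fingers, on their centre line; the grasp point (between the pads) lies 19 mm behind it; z points along the fingers, y is the line along which they close (so a half turn about z gives the same grasp; the last joint's range is limited). The gripper opens to 85 mm and grips with 20 to 120 N. Pads are 22 mm wide; open, the fingers measure 114 mm over their backs; the gripper's body (76 mm by 85 mm) begins 54 mm behind the grasp point. The pads swing forward as they close: fully open they stand 13 mm farther back than shut.
Start: joints at [-1.342, 0.326, -0.193, 1.052, 0, 1.437], TCP at [0.195, -0.514, 0.231] pointing down, gripper open.
Joint ranges: [-2.65, 2.65], [-0.97, 1.79], [-1.3, 1.35], [-1.93, 2.1], [-1.47, 1.37], [-3.14, 3.14]. Speed limits (rad/s): [2.57, 2.57, 3.14, 3.14, 3.14, 3.14].

### API

Orientations are given as [roll, pitch, yaw] about the fixed x, y, z axes, in that order (R = Rz(yaw) Ry(pitch) Rx(roll)).
In Python, from cell import ctrl, snapshot, get_calibration gives the robot as it stands.
- The arm moves only by the tool play_rows, never from a script. Its argument "commands" is a list of rows, each an object with "offset": the shift along the tool's x, y, z in m, a list of three; "spin": the turn about the tool's z in rad; "jaw": the closure in counts, from 0 (fully open) to 255 (shut). A call has exactly 5 rows; each row shifts and turns the commanded pose from where the row before left it, along the tool's axes as they then stand; what a row does not reach is not made up. A row lasts 1/8 s, in which the tool goes at most 62.5 mm and 10.7 degrees, less where a joint would pass 70% of its speed; a pose out of reach is approached as far as the arm can. A call is refused whole if a number of a shift passes 0.0625 or a number of a turn 0.188, either way. A call with a gripper value outside its range is refused whole. The fingers move at their own pace and stop on an object; "force" is the grip in N (left out, the last holds). Time passes only in rows, so rows that do not move let the fingers close, or fill a call up. It gives the time, the measured TCP pose, the force, the opening and the grip force at its end, in the units of the state.
- ctrl.read_state(): the state, without advancing time (a new reading comes with each control period).
- snapshot(name): name is "scene" or "top" or "wrist"; returns the picture (480x640x3 uint8, red, green, blue); there is no depth.
- get_calibration(name): a dict with "mtx" (3x3 intrinsics, pixels), "rvec" (rotation vector, rad) and "tvec" (3), from world to camera coordinates, as OpenCV has them. Camera axes: x right, y down, z forward; pixel columns grow to the right and rows downward; lengths in m; the calibration is good to about 2 mm. A picture is of the moment at which its call begins: read the wrist's pose just before it. get_calibration takes no time and is no camera call; for the wrist camera it gives the pose at the moment of the call.
- ctrl.sign_off(): hands the job in; it is judged then, once.
The state is a dict: "time": time; "joints": joint angles; "dq": joint speeds; "joint_efforts": joint torques, N m; "eef_pos": TCP position; "orientation": TCP orientation; "ft_force": force on the tool from outside, world axes, zero at the start; "ft_torque": the same for the moment, N m; "finger_gap": finger opening in m; "grasp_force": force on a finger pad.
Only numpy, scipy, OpenCV 4.12 (cv2) and the standard library are available. Lean on these libraries where they do the work, as an engineer would, in place of code of your own. Each camera call takes 0.05 s, during which the arm holds its last target. There are 200 camera calls.

### The job

The two carry caddies have been put back on each other's stock trays: swap them over, parking one on the clear counter meanwhile, so that each caddy sits on the tray that stocks the same goods it carries, with all four corner lugs fully home in the sockets. While the trays are open, also stand every tea carton and shaker left on the counter upright in the trough of its own kind's tray. Keep the caddies level with their contents standing upright in them.

Things in the scene. Friction and masses are not known exactly. Their poses are not given: they have to be found in the camera images.
- tray_tea: Wooden stock tray for tea cartons, fixed, 138 (x) x 228 (y) x 97 mm, known by the one tea carton fixed in its trough, centred at y = -72 mm. Origin: underside centre, z up. Open trough along y in the middle, inside 78 (x) x 216 (y) mm, floor top z = 5 mm, side walls 30 mm, end walls 50 mm high: room for two more in a row. Socketed 26 mm corner posts at x +-56, y +-101 mm.
- tray_tea_seat (a point): Middle of the four socket floors of tray_tea, 88 mm above its origin, same axes. Sockets: 20 mm square, 9 mm deep (rim at z = 97 mm). A caddy fully home on the tray has its origin here. The counter in front of the trays, x = 0.33 m to the trays and y within 0.14 m of the middle, is kept clear at the start.
- caddy_tea: Wooden carry caddy with one tea carton in it, 138 (x) x 228 (y) x 146 mm, about 0.47 kg in all; starts on the other tray. Origin: centre, at the tips of its lugs; z up. Feet: round-tipped lugs at x +-56, y +-101 mm, 16 mm wide, 12 mm long; they fit the sockets either way round. Floor top z = 18, rim 44 mm; two 71 mm square wells at y = +-55 mm, 34 mm deep, the item in the -y one.
- caddy_tea_bar (a point): Middle of caddy_tea's carrying bar, 135 mm above the caddy's origin, same axes. The bar runs along x between two uprights, 108 mm long, 18 mm thick (y), 22 mm high: pinch it from above, fingers closing along y.
- tray_shakers: Wooden stock tray for glass shakers, fixed, 138 (x) x 228 (y) x 97 mm, known by the one shaker fixed in its trough, centred at y = -72 mm. Origin: underside centre, z up. Open trough along y in the middle, inside 78 (x) x 216 (y) mm, floor top z = 5 mm, side walls 30 mm, end walls 50 mm high: room for two more in a row. Socketed 26 mm corner posts at x +-56, y +-101 mm.
- tray_shakers_seat (a point): Middle of the four socket floors of tray_shakers, 88 mm above its origin, same axes. Sockets: 20 mm square, 9 mm deep (rim at z = 97 mm). A caddy fully home on the tray has its origin here. The counter in front of the trays, x = 0.33 m to the trays and y within 0.14 m of the middle, is kept clear at the start.
- caddy_shakers: Wooden carry caddy with one shaker in it, 138 (x) x 228 (y) x 146 mm, about 0.47 kg in all; starts on the other tray. Origin: centre, at the tips of its lugs; z up. Feet: round-tipped lugs at x +-56, y +-101 mm, 16 mm wide, 12 mm long; they fit the sockets either way round. Floor top z = 18, rim 44 mm; two 48 mm square wells at y = +-55 mm, 34 mm deep, the item in the -y one.
- caddy_shakers_bar (a point): Middle of caddy_shakers's carrying bar, 135 mm above the caddy's origin, same axes. The bar runs along x between two uprights, 108 mm long, 18 mm thick (y), 22 mm high: pinch it from above, fingers closing along y.
- carton_caddy: Kraft cardboard tea carton, 64 x 64 x 85 mm, 0.12 kg; origin: centre of its underside, z up. Stands in caddy_tea and stays there.
- carton_a: Kraft cardboard tea carton, 64 x 64 x 85 mm, 0.12 kg; origin: centre of its underside, z up. Left standing on the counter in front of the trays; may be absent.
- carton_b: Kraft cardboard tea carton, 64 x 64 x 85 mm, 0.12 kg; origin: centre of its underside, z up. Left standing on the counter in front of the trays; may be absent.
- shaker_caddy: Glass shaker with a domed metal top, 90 mm high, 44 mm across at most, 38 mm at 50 mm height, 34 mm at the top, 0.1 kg, tips easily; origin: centre of its underside, z up. Stands in caddy_shakers and stays there.
- shaker_a: Glass shaker with a domed metal top, 90 mm high, 44 mm across at most, 38 mm at 50 mm height, 34 mm at the top, 0.1 kg, tips easily; origin: centre of its underside, z up. Left standing on the counter in front of the trays; may be absent.
- shaker_b: Glass shaker with a domed metal top, 90 mm high, 44 mm across at most, 38 mm at 50 mm height, 34 mm at the top, 0.1 kg, tips easily; origin: centre of its underside, z up. Left standing on the counter in front of the trays; may be absent.
Not all that is in view belongs to the job. What is shaped like the shaker_a but black or turquoise is not meant.

How it is judged:
By the outcome, as a careful person would: the job done as asked, in the order asked, and still so for the second after the job is handed in, with the robot touching nothing.
Of carton_a, carton_b, shaker_a, shaker_b only 2 to 4 are there at a start; the rules pass over those that are not, and their reading is None.
At some moment in a run one of carton_a, carton_b may be knocked a few centimetres aside while the robot is not near it.
It also fails if it takes over 210 s, if anything falls off the work surface, if the arm or the gripper's body presses on something with over 40 N, if the wrist force passes 120 N, or if a joint passes its speed limit or range.

## Working session

There is one attempt and no reset: what is moved stays moved. The work goes in short steps, Python scripts to look and compute and a tool call to move; the robot and the scene stay as the last step left them, time stands still between calls to the robot, and variables do not carry over. Pictures are saved under pics/ and viewed, at most 14 in all, crops included, and the job is handed in when it is done.

Besides the shell and the picture viewer there is one more tool, called after "Request:" as name([rows], argument=value, ...), one row to a line, values as JSON. play_rows: Moves the arm, as the interface text tells. Its arguments: {"type":"object","properties":{"commands":{"type":"array","items":{"type":"object","properties":{"offset":{"type":"array","items":{"type":"number"}},"spin":{"type":"number"},"jaw":{"type":"number"}}}},"force":{"type":"number"}},"required":["commands"]}

```bash
ls; mkdir -p pics; python3 - <<'E'
from cell import ctrl, snapshot, get_calibration
import cv2,numpy as np
s=ctrl.read_state(); print({k:np.round(v,4).tolist() for k,v in s.items()})
for n in("scene","top"):
    c=get_calibration(n);print(n,c)
    cv2.imwrite(f"pics/{n}0.png",snapshot(n)[:,:,::-1])
E
```

```text
pics
{'time': 0.0, 'joints': [-1.3422, 0.3269, -0.1936, 1.052, 0.0, 1.4366], 'dq': [0.0012, 0.0003, 0.0001, -0.0009, -0.0014, 0.0001], 'joint_efforts': [-0.0007, -44.3399, 26.2442, 0.0155, 0.0, -0.0], 'eef_pos': [0.1951, -0.5136, 0.2305], 'orientation': [-3.1399, -0.0003, 0.3628], 'ft_force': [0.4342, 0.2134, 0.0118], 'ft_torque': [0.0281, -0.031, -0.0414], 'grasp_force': 0.0, 'finger_gap': 0.0856}
scene {'mtx': array([[457.7686726,   0.       , 315.4522982],
       [  0.       , 457.7686726, 235.0268454],
       [  0.       ,   0.       ,   1.       ]]), 'rvec': array([ 0.17851238,  2.98572721, -0.80571152]), 'tvec': array([0.58053738, 0.00980341, 1.2797959 ])}
top {'mtx': array([[572.39395255,   0.        , 317.78052464],
       [  0.        , 572.39395255, 228.16389796],
       [  0.        ,   0.        ,   1.        ]]), 'rvec': array([ 1.9906708 , -2.21800429,  0.25874831]), 'tvec': array([0.09376999, 0.58038996, 1.51776497])}
```

View pics/scene0.png

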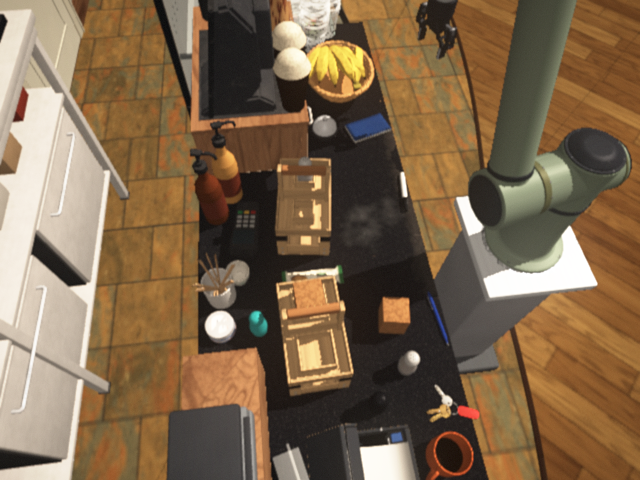

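View pics/top0.png

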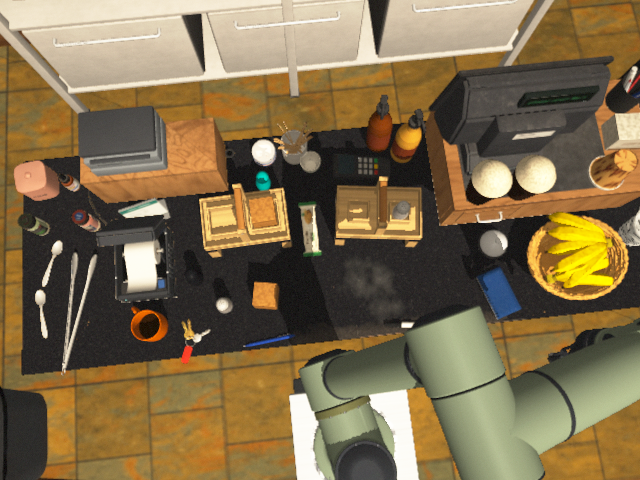

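The scene shows the tea caddy on the +y tray (top picture, about (246,218)) and the shaker caddy on the -y tray (about (380,212)). One carton is on the counter at (265,295) and one light shaker at (224,305). The black shaker at (193,272) and the turquoise one at (263,180) aren't part of the job.

```bash
python3 - <<'E'
import cv2
i=cv2.imread("pics/top0.png")[170:320,185:435]
cv2.imwrite("pics/crop0.png",cv2.resize(i,None,fx=3.2,fy=3.2,interpolation=cv2.INTER_CUBIC))
E
cat > h.py <<'E'
from cell import ctrl, snapshot, get_calibration
import cv2,numpy as np
def ray(name,uv,z,c=None):
    c=c or get_calibration(name); R=cv2.Rodrigues(np.array(c["rvec"],float))[0]; t=np.array(c["tvec"],float).ravel()
    o=-R.T@t; d=R.T@np.linalg.inv(c["mtx"])@np.array([uv[0],uv[1],1.])
    return o+d*(z-o[2])/d[2]
def proj(name,p,c=None):
    c=c or get_calibration(name)
    return cv2.projectPoints(np.array(p,float).reshape(-1,3),np.array(c["rvec"],float),np.array(c["tvec"],float),c["mtx"],None)[0].reshape(-1,2)
E
```

```text
(no output)
```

View pics/crop0.png

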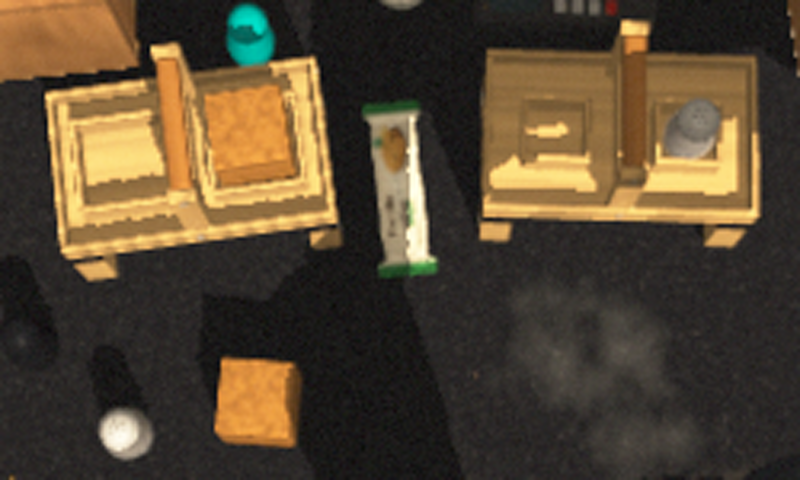

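```bash
python3 - <<'E'
from h import *
f=lambda u,v:(185+(u+.5)/3.2-.5,170+(v+.5)/3.2-.5)
P={"teaRim":([(46,93),(316,57),(339,212),(64,247)],.132),"teaBar":([(169,57),(181,190)],.234),
"shkRim":([(486,51),(756,57),(757,212),(482,212)],.132),"shkBar":([(635,35),(628,182)],.234),
"carton":([(220,359),(300,362),(297,445),(216,441)],.085),"shaker":([(123,430)],.088)}
for k,(p,z) in P.items():
    q=np.array([ray("top",f(*a),z) for a in p]); print(k,q[:,:2].round(4).tolist(),q.mean(0)[:2].round(4))
    if len(q)==4:
        e=(q[0]+q[3]-q[1]-q[2]); print("  len/yaw",np.linalg.norm(e)/2,np.arctan2(-e[0],e[1]))
    if len(q)==2: e=q[0]-q[1]; print("  len/yaw",np.linalg.norm(e),np.arctan2(e[1],e[0]))
c=get_calibration("wrist");R=cv2.Rodrigues(np.array(c["rvec"]))[0];print(c, -R.T@np.array(c["tvec"]).ravel(),R)
E
```

```text
teaRim [[0.6867, 0.3403], [0.6939, 0.1125], [0.5588, 0.1063], [0.5538, 0.3337]] [0.6233 0.2232]
  len/yaw 0.22769717269539605 0.026782411229291304
teaBar [[0.6742, 0.2244], [0.5665, 0.2234]] [0.6203 0.2239]
  len/yaw 0.10772324265491222 0.0093311339204347
shkRim [[0.6838, -0.0305], [0.6542, -0.2561], [0.5217, -0.2371], [0.5461, -0.0111]] [ 0.6015 -0.1337]
  len/yaw 0.22741425375208096 -0.11899752266614728
shkBar [[0.653, -0.1412], [0.5358, -0.12]] [ 0.5944 -0.1306]
  len/yaw 0.11913357968477757 -0.17962857595267015
carton [[0.4547, 0.2184], [0.445, 0.1522], [0.3766, 0.161], [0.3871, 0.2273]] [0.4159 0.1897]
  len/yaw 0.06704885888168875 -0.15127949511074884
shaker [[0.4041, 0.3027]] [0.4041 0.3027]
{'mtx': array([[342.94601157,   0.        , 325.55569136],
       [  0.        , 342.94601157, 240.12675495],
       [  0.        ,   0.        ,   1.        ]]), 'rvec': array([-2.39438272,  1.65136957,  0.23045289]), 'tvec': array([-0.54832144, -0.03522104,  0.37992246])} [ 0.25933967 -0.48899434  0.37398592] [[ 0.35501406 -0.93485794 -0.00237451]
 [-0.89979103 -0.3423843   0.27046088]
 [-0.2536555  -0.09388085 -0.96272804]]
```

Request:
play_rows([
  {"offset": [0,0,-0.026],"spin": 0.098,"jaw": 0},
  {"offset": [0,0,-0.026],"spin": 0.098,"jaw": 0},
  {"offset": [0,0,-0.026],"spin": 0.098,"jaw": 0},
  {"offset": [0,0,-0.026],"spin": 0.098,"jaw": 0},
  {"offset": [0,0,-0.026],"spin": 0.098,"jaw": 0},
])

```text
time: 0.72
eef_pos: [0.1951, -0.5139, 0.3617]
orientation: [-3.141, 0.0, -0.13]
ft_force: [0.6, -0.0, -0.1]
finger_gap: 0.0856
grasp_force: 0.0
```

Request:
play_rows([
  {"offset": [0.035,-0.043,0],"jaw": 0},
  {"offset": [0.035,-0.043,0],"jaw": 0},
  {"offset": [0.035,-0.043,0],"jaw": 0},
  {"offset": [0.035,-0.043,0],"jaw": 0},
  {"offset": [0.035,-0.043,0],"jaw": 0},
])

```text
schema error: expected keys offset, spin, jaw
```

Request:
play_rows([
  {"offset": [0.035,-0.043,0],"jaw": 0},
  {"offset": [0.035,-0.043,0],"jaw": 0},
  {"offset": [0.035,-0.043,0],"jaw": 0},
  {"offset": [0.035,-0.043,0],"jaw": 0},
  {"offset": [0.03,-0.04,0],"jaw": 0},
])

```text
schema error: expected keys offset, spin, jaw
```

```bash
cat >> h.py <<'E'
def go(x,y,z=None,yaw=None):
    """print remaining move in tool axes (spin first, then offset along the new axes)"""
    s=ctrl.read_state(); p=s["eef_pos"]; w=s["orientation"][2]; yaw=w if yaw is None else yaw; z=p[2] if z is None else z
    dx,dy=x-p[0],y-p[1]; C,S=np.cos(yaw),np.sin(yaw)
    print("t",round(s["time"],2),"pos",np.round(p,4),"rpy",np.round(s["orientation"],4),"F",np.round(s["ft_force"],1),"gap",round(s["finger_gap"],4),"grip",round(s["grasp_force"],1))
    print("spin",round(w-yaw,4),"offset",np.round([C*dx+S*dy,S*dx-C*dy,p[2]-z],4))
def shot(n,f):
    c=get_calibration(n); i=snapshot(n)[:,:,::-1].copy(); cv2.imwrite("pics/"+f,i); np.save("pics/"+f+".npy",c,allow_pickle=True); return i,c
E
python3 - <<'E'
from h import *
go(.6,-.133,.36,-.13)
shot("wrist","w1.png")
E
```

```text
t 0.72 pos [ 0.1951 -0.5139  0.3617] rpy [-3.1407e+00  3.0000e-04 -1.3040e-01] F [ 0.6 -0.  -0.1] gap 0.0856 grip 0.0
spin -0.0004 offset [ 0.3521 -0.4302  0.0017]
```

View pics/w1.png

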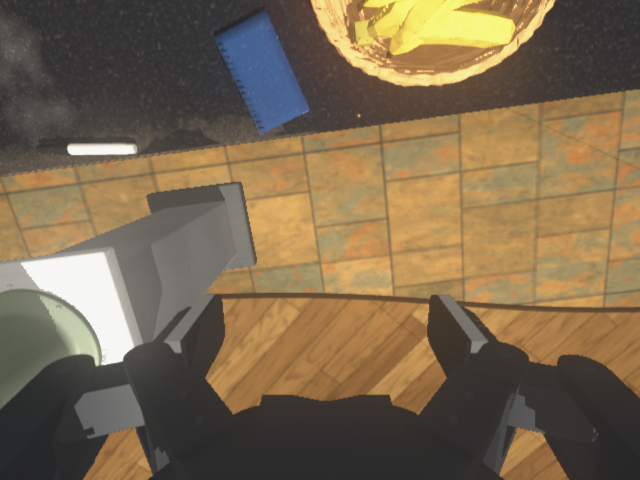

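The two moves were refused because each row needs a spin value. The wrist picture shows only the counter edge and the blue notebook at (262,70). I'll redo the moves.

Request:
play_rows([
  {"offset": [0.035,-0.043,0],"spin": 0,"jaw": 0},
  {"offset": [0.035,-0.043,0],"spin": 0,"jaw": 0},
  {"offset": [0.035,-0.043,0],"spin": 0,"jaw": 0},
  {"offset": [0.035,-0.043,0],"spin": 0,"jaw": 0},
  {"offset": [0.035,-0.043,0],"spin": 0,"jaw": 0},
])

```text
time: 1.4
eef_pos: [0.397, -0.3216, 0.3607]
orientation: [-3.141, 0.0, -0.127]
ft_force: [0.7, -0.1, 0.0]
finger_gap: 0.0852
grasp_force: 0.0
```

Request:
play_rows([
  {"offset": [0.035,-0.043,0],"spin": 0,"jaw": 0},
  {"offset": [0.035,-0.043,0],"spin": 0,"jaw": 0},
  {"offset": [0.03,-0.043,0],"spin": 0,"jaw": 0},
  {"offset": [0.02,-0.043,0],"spin": 0,"jaw": 0},
  {"offset": [0.0,-0.043,0],"spin": 0,"jaw": 0},
])

```text
time: 2.02
eef_pos: [0.5434, -0.1236, 0.3598]
orientation: [-3.141, 0.001, -0.126]
ft_force: [-0.7, -0.0, 0.0]
finger_gap: 0.0855
grasp_force: 0.0
```

```bash
python3 - <<'E'
from h import *
go(.6,-.133,.36,-.13)
shot("wrist","w2.png")
E
```

```text
t 2.02 pos [ 0.5434 -0.1236  0.3598] rpy [-3.1411e+00  1.5000e-03 -1.2560e-01] F [-0.7 -0.   0. ] gap 0.0855 grip 0.0
spin 0.0044 offset [ 0.0574  0.002  -0.0002]
```

View pics/w2.png

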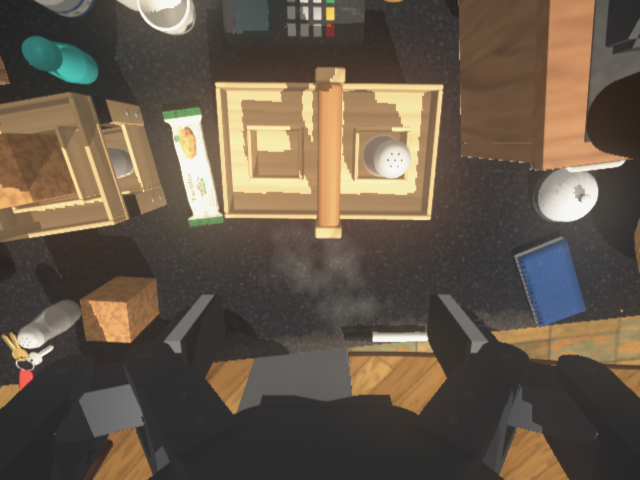

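The wrist view has the shaker caddy centred. Its bar runs from (331,82) to (329,228), and its rim corners are at about (217,84), (443,85), (432,218) and (224,217).

```bash
python3 - <<'E'
from h import *
c=np.load("pics/w2.png.npy",allow_pickle=True).item()
q=np.array([ray("",p,.234,c) for p in [(331,82),(329,228)]]); e=q[0]-q[1]; print(q.round(4),q.mean(0),np.linalg.norm(e),np.arctan2(e[1],e[0]))
q=np.array([ray("",p,.132,c) for p in [(217,84),(443,85),(432,219),(223,218)]]); e=q[0]+q[3]-q[1]-q[2]; print(q.round(4),q.mean(0),np.linalg.norm(e)/2,np.arctan2(-e[0],e[1]))
go(.6,-.133,.36,-.13)
E
```

```text
[[ 0.6533 -0.1405  0.234 ]
 [ 0.5459 -0.1258  0.234 ]] [ 0.59960864 -0.13318374  0.234     ] 0.10837652019928569 -0.1360639778989594
[[ 0.6815 -0.0309  0.132 ]
 [ 0.6523 -0.2543  0.132 ]
 [ 0.5169 -0.2378  0.132 ]
 [ 0.5469 -0.0088  0.132 ]] [ 0.59940634 -0.13294119  0.132     ] 0.22807693082405814 -0.1299245681809576
t 2.08 pos [ 0.543  -0.1187  0.3603] rpy [-3.1372e+00  1.5000e-03 -1.2120e-01] F [-0.9  3.5 -0.4] gap 0.0856 grip 0.0
spin 0.0088 offset [0.0583 0.0068 0.0003]
```

Request:
play_rows([
  {"offset": [0.02,0,0],"spin": 0.005,"jaw": 90},
  {"offset": [0.02,0,0],"spin": 0,"jaw": 90},
  {"offset": [0.017,0,0],"spin": 0,"jaw": 90},
  {"offset": [0,0,0],"spin": 0,"jaw": 90},
  {"offset": [0,0,0],"spin": 0,"jaw": 90},
])

```text
time: 2.7
eef_pos: [0.5982, -0.1325, 0.3608]
orientation: [-3.141, 0.001, -0.132]
ft_force: [-0.5, 0.5, -0.8]
finger_gap: 0.0553
grasp_force: 0.0
```

```bash
python3 - <<'E'
from h import *
go(.5995,-.133,.204,-.131)
E
```

```text
t 2.7 pos [ 0.5982 -0.1325  0.3608] rpy [-3.1414e+00  1.3000e-03 -1.3200e-01] F [-0.5  0.5 -0.8] gap 0.0553 grip 0.0
spin -0.001 offset [0.0013 0.0003 0.1568]
```

Request:
play_rows([
  {"offset": [0.001,0,0.04],"spin": 0,"jaw": 90},
  {"offset": [0,0,0.04],"spin": 0,"jaw": 90},
  {"offset": [0,0,0.04],"spin": 0,"jaw": 90},
  {"offset": [0,0,0.025],"spin": 0,"jaw": 90},
  {"offset": [0,0,0.013],"spin": 0,"jaw": 90},
], force=80)

```text
time: 3.32
eef_pos: [0.5985, -0.1324, 0.2021]
orientation: [-3.141, 0.002, -0.132]
ft_force: [-0.3, 0.5, 0.3]
finger_gap: 0.0552
grasp_force: 0.0
```

Request:
play_rows([
  {"offset": [0,0,0],"spin": 0,"jaw": 90},
  {"offset": [0,0,0],"spin": 0,"jaw": 150},
  {"offset": [0,0,0],"spin": 0,"jaw": 200},
  {"offset": [0,0,0],"spin": 0,"jaw": 255},
  {"offset": [0,0,0],"spin": 0,"jaw": 255},
])

```text
time: 3.95
eef_pos: [0.6006, -0.1328, 0.2047]
orientation: [3.141, -0.002, -0.132]
ft_force: [-0.2, 0.2, 6.2]
finger_gap: 0.0164
grasp_force: 78.2
```

Request:
play_rows([
  {"offset": [0,0,0],"spin": 0,"jaw": 255},
  {"offset": [0,0,0],"spin": 0,"jaw": 255},
  {"offset": [0,0,0],"spin": 0,"jaw": 255},
  {"offset": [0,0,0],"spin": 0,"jaw": 255},
  {"offset": [0,0,0],"spin": 0,"jaw": 255},
])

```text
time: 4.58
eef_pos: [0.6006, -0.1328, 0.2047]
orientation: [3.141, -0.002, -0.132]
ft_force: [-0.0, 1.0, 5.5]
finger_gap: 0.0165
grasp_force: 78.2
```

Request:
play_rows([
  {"offset": [0,0,-0.006],"spin": 0,"jaw": 255},
  {"offset": [0,0,-0.012],"spin": 0,"jaw": 255},
  {"offset": [0,0,-0.02],"spin": 0,"jaw": 255},
  {"offset": [0,0,-0.02],"spin": 0,"jaw": 255},
  {"offset": [0,0,-0.012],"spin": 0,"jaw": 255},
])

```text
time: 5.2
eef_pos: [0.6001, -0.1328, 0.2745]
orientation: [3.141, -0.001, -0.132]
ft_force: [0.2, -0.8, -3.5]
finger_gap: 0.0169
grasp_force: 78.2
```

Request:
play_rows([
  {"offset": [-0.008,-0.003,0],"spin": 0,"jaw": 255},
  {"offset": [-0.018,-0.007,0],"spin": 0,"jaw": 255},
  {"offset": [-0.026,-0.011,0],"spin": 0,"jaw": 255},
  {"offset": [-0.026,-0.011,0],"spin": 0,"jaw": 255},
  {"offset": [-0.026,-0.011,0],"spin": 0,"jaw": 255},
])

```text
time: 5.82
eef_pos: [0.5004, -0.0754, 0.2722]
orientation: [-3.141, 0.002, -0.132]
ft_force: [-0.0, 0.1, -3.3]
finger_gap: 0.0167
grasp_force: 78.2
```

Request:
play_rows([
  {"offset": [-0.026,-0.011,0],"spin": 0,"jaw": 255},
  {"offset": [-0.026,-0.011,0],"spin": 0,"jaw": 255},
  {"offset": [-0.026,-0.011,0],"spin": 0,"jaw": 255},
  {"offset": [-0.018,-0.007,0],"spin": 0,"jaw": 255},
  {"offset": [-0.008,-0.003,0],"spin": 0,"jaw": 255},
])

```text
time: 6.45
eef_pos: [0.4039, -0.0195, 0.2731]
orientation: [3.142, 0.0, -0.132]
ft_force: [-0.2, 0.2, -2.9]
finger_gap: 0.0167
grasp_force: 78.2
```

```bash
python3 - <<'E'
from h import *
go(.405,-.02,.1167)
shot("scene","s1.png")
E
```

```text
t 6.45 pos [ 0.4039 -0.0195  0.2731] rpy [ 3.1416e+00  4.0000e-04 -1.3180e-01] F [-0.2  0.2 -2.9] gap 0.0167 grip 78.2
spin 0.0 offset [0.0012 0.0004 0.1564]
```

View pics/s1.png

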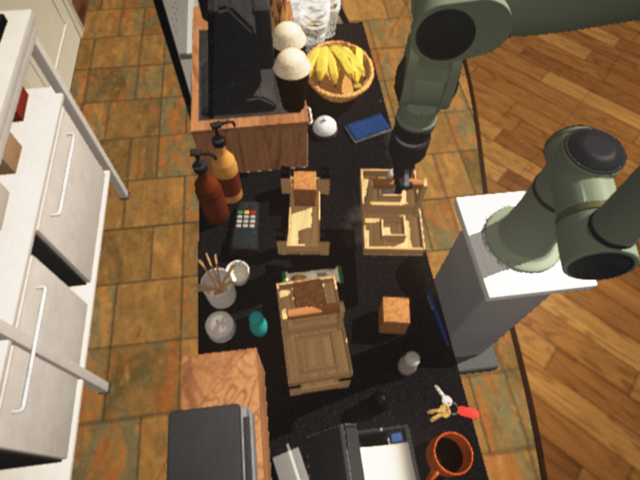

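The caddy hangs level at (393,210) and the tea tray is open at (305,210), with its fixed carton at (303,180). Next I lower the caddy onto the counter.

Request:
play_rows([
  {"offset": [0.001,0,0.02],"spin": 0,"jaw": 255},
  {"offset": [0,0,0.03],"spin": 0,"jaw": 255},
  {"offset": [0,0,0.035],"spin": 0,"jaw": 255},
  {"offset": [0,0,0.03],"spin": 0,"jaw": 255},
  {"offset": [0,0,0.02],"spin": 0,"jaw": 255},
])

```text
time: 7.12
eef_pos: [0.4062, -0.0204, 0.1369]
orientation: [3.141, 0.001, -0.133]
ft_force: [-0.4, 0.1, -3.0]
finger_gap: 0.0171
grasp_force: 78.3
```

Request:
play_rows([
  {"offset": [0,0,0.01],"spin": 0,"jaw": 255},
  {"offset": [0,0,0.006],"spin": 0,"jaw": 255},
  {"offset": [0,0,0.004],"spin": 0,"jaw": 255},
  {"offset": [0,0,0.002],"spin": 0,"jaw": 255},
  {"offset": [0,0,0],"spin": 0,"jaw": 255},
])

```text
time: 7.75
eef_pos: [0.4065, -0.0202, 0.1168]
orientation: [3.142, -0.001, -0.132]
ft_force: [-0.0, -0.1, -1.6]
finger_gap: 0.0166
grasp_force: 78.7
```

Request:
play_rows([
  {"offset": [0,0,0.001],"spin": 0,"jaw": 255},
  {"offset": [0,0,0],"spin": 0,"jaw": 255},
  {"offset": [0,0,0],"spin": 0,"jaw": 90},
  {"offset": [0,0,0],"spin": 0,"jaw": 90},
  {"offset": [0,0,0],"spin": 0,"jaw": 90},
])

```text
time: 8.38
eef_pos: [0.4062, -0.0202, 0.1153]
orientation: [3.141, -0.0, -0.132]
ft_force: [-0.2, 0.8, -0.7]
finger_gap: 0.0555
grasp_force: 0.0
```

Request:
play_rows([
  {"offset": [0,0,-0.01],"spin": 0,"jaw": 90},
  {"offset": [0,0,-0.03],"spin": 0,"jaw": 90},
  {"offset": [0,0,-0.04],"spin": 0,"jaw": 90},
  {"offset": [0,0,-0.05],"spin": 0,"jaw": 90},
  {"offset": [0,0,-0.05],"spin": 0,"jaw": 0},
])

```text
time: 9.0
eef_pos: [0.4057, -0.0201, 0.2975]
orientation: [3.142, -0.0, -0.132]
ft_force: [0.7, -0.8, -0.1]
finger_gap: 0.0718
grasp_force: 0.0
```

Request:
play_rows([
  {"offset": [-0.005,-0.045,0],"spin": 0,"jaw": 0},
  {"offset": [-0.005,-0.055,0],"spin": 0,"jaw": 0},
  {"offset": [-0.004,-0.055,0],"spin": 0,"jaw": 0},
  {"offset": [-0.004,-0.053,0],"spin": 0,"jaw": 0},
  {"offset": [0,0,0],"spin": 0,"jaw": 0},
])

```text
time: 9.62
eef_pos: [0.4029, 0.0901, 0.2999]
orientation: [-3.062, 0.002, -0.018]
ft_force: [0.2, -0.6, 0.4]
finger_gap: 0.0854
grasp_force: 0.0
```

```bash
python3 - <<'E'
from h import *
go(.416,.19,.3)
shot("wrist","w3.png")
shot("top","t3.png")
E
```

```text
t 9.62 pos [0.4029 0.0901 0.2999] rpy [-3.0616e+00  1.9000e-03 -1.8300e-02] F [ 0.2 -0.6  0.4] gap 0.0854 grip 0.0
spin 0.0 offset [ 1.130e-02 -1.001e-01 -1.000e-04]
```

View pics/w3.png

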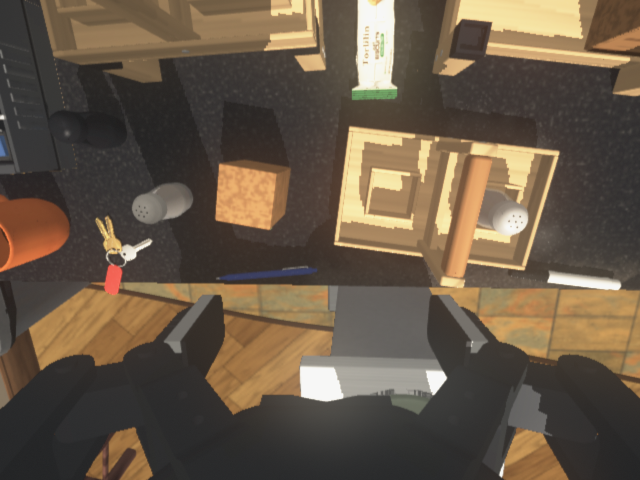

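The parked caddy stands level at (445,200). The carton is at (253,195) and the shaker at (160,203). The tool came out tilted, so some joint reached its limit. I'll check the joints.

```bash
python3 - <<'E'
from h import *
print(ctrl.read_state()["joints"],ctrl.read_state()["dq"])
c=np.load("pics/w3.png.npy",allow_pickle=True).item()
q=np.array([ray("",p,.085,c) for p in [(219,161),(290,167),(272,228),(216,219)]]); print("carton",q.round(4).tolist(),q.mean(0))
print([np.arctan2(*(q[i]-q[j])[[1,0]]) for i,j in ((0,3),(1,2))])
E
```

```text
[-0.02083434  0.01804232 -0.39598338  1.15853104  0.07934289  3.14066167] [-1.12776931e-02 -1.77092148e-03 -9.04266184e-04 -1.79690327e-03
 -1.17242747e-04  7.60849285e-05]
carton [[0.456, 0.2192, 0.085], [0.4488, 0.1443, 0.085], [0.3839, 0.1673, 0.085], [0.394, 0.2292, 0.085]] [0.42066752 0.18999016 0.085     ]
[np.float64(-0.15903503580470724), np.float64(-0.3394107884066121)]
```

Request:
play_rows([
  {"offset": [0,0,0],"spin": -0.185,"jaw": 0},
  {"offset": [0,0,0],"spin": -0.185,"jaw": 0},
  {"offset": [0,0,0],"spin": -0.185,"jaw": 0},
  {"offset": [0,0,0],"spin": -0.185,"jaw": 0},
  {"offset": [0,0,0],"spin": -0.185,"jaw": 0},
])

```text
time: 10.35
eef_pos: [0.4032, 0.0887, 0.2998]
orientation: [-3.093, -0.063, 0.908]
ft_force: [0.5, -0.3, 0.3]
finger_gap: 0.0856
grasp_force: 0.0
```

The j6 limit left a 0.08 rad tilt in the commanded pose. To take it out I'll spin round to the opposite j6 limit.

Request:
play_rows([
  {"offset": [0,0,0],"spin": -0.185,"jaw": 0},
  {"offset": [0,0,0],"spin": -0.185,"jaw": 0},
  {"offset": [0,0,0],"spin": -0.185,"jaw": 0},
  {"offset": [0,0,0],"spin": -0.185,"jaw": 0},
  {"offset": [0,0,0],"spin": -0.185,"jaw": 0},
])

```text
time: 10.98
eef_pos: [0.4032, 0.0888, 0.2998]
orientation: [3.121, -0.077, 1.836]
ft_force: [-0.2, -0.6, -0.5]
finger_gap: 0.0853
grasp_force: 0.0
```

Request:
play_rows([
  {"offset": [0,0,0],"spin": -0.185,"jaw": 0},
  {"offset": [0,0,0],"spin": -0.185,"jaw": 0},
  {"offset": [0,0,0],"spin": -0.185,"jaw": 0},
  {"offset": [0,0,0],"spin": -0.185,"jaw": 0},
  {"offset": [0,0,0],"spin": -0.185,"jaw": 0},
])

```text
time: 11.6
eef_pos: [0.4032, 0.0887, 0.2998]
orientation: [3.068, -0.03, 2.761]
ft_force: [-0.3, -0.2, -0.4]
finger_gap: 0.0853
grasp_force: 0.0
```

Request:
play_rows([
  {"offset": [0,0,0],"spin": -0.185,"jaw": 0},
  {"offset": [0,0,0],"spin": -0.185,"jaw": 0},
  {"offset": [0,0,0],"spin": -0.185,"jaw": 0},
  {"offset": [0,0,0],"spin": -0.185,"jaw": 0},
  {"offset": [0,0,0],"spin": -0.185,"jaw": 0},
])

```text
time: 12.22
eef_pos: [0.4032, 0.0887, 0.2998]
orientation: [3.074, 0.041, -2.6]
ft_force: [0.5, -0.2, 0.1]
finger_gap: 0.0857
grasp_force: 0.0
```

Request:
play_rows([
  {"offset": [0,0,0],"spin": -0.185,"jaw": 0},
  {"offset": [0,0,0],"spin": -0.185,"jaw": 0},
  {"offset": [0,0,0],"spin": -0.185,"jaw": 0},
  {"offset": [0,0,0],"spin": -0.185,"jaw": 0},
  {"offset": [0,0,0],"spin": -0.185,"jaw": 0},
])

```text
time: 12.85
eef_pos: [0.4031, 0.0887, 0.2998]
orientation: [3.133, 0.079, -1.674]
ft_force: [-0.3, -0.2, -0.4]
finger_gap: 0.0855
grasp_force: 0.0
```

Request:
play_rows([
  {"offset": [0,0,0],"spin": -0.185,"jaw": 0},
  {"offset": [0,0,0],"spin": -0.185,"jaw": 0},
  {"offset": [0,0,0],"spin": -0.185,"jaw": 0},
  {"offset": [0,0,0],"spin": -0.185,"jaw": 0},
  {"offset": [0,0,0],"spin": -0.185,"jaw": 0},
])

```text
time: 13.48
eef_pos: [0.4031, 0.0887, 0.2998]
orientation: [-3.083, 0.054, -0.747]
ft_force: [0.8, -0.2, -0.1]
finger_gap: 0.0856
grasp_force: 0.0
```

Request:
play_rows([
  {"offset": [0,0,0],"spin": -0.185,"jaw": 0},
  {"offset": [0,0,0],"spin": -0.185,"jaw": 0},
  {"offset": [0,0,0],"spin": -0.185,"jaw": 0},
  {"offset": [0,0,0],"spin": -0.185,"jaw": 0},
  {"offset": [0,0,0],"spin": -0.07,"jaw": 0},
])

```text
time: 14.1
eef_pos: [0.4028, 0.1069, 0.2997]
orientation: [-3.078, -0.004, 0.033]
ft_force: [-0.1, -0.2, -0.6]
finger_gap: 0.0855
grasp_force: 0.0
```

```bash
python3 - <<'E'
from h import *
print(ctrl.read_state()["joints"]);go(.4,.09)
E
```

```text
[ 0.0344695   0.02289995 -0.39028172  1.15324064  0.06386924 -3.13994352]
t 14.1 pos [0.4028 0.1069 0.2997] rpy [-3.0777 -0.0043  0.0328] F [-0.1 -0.2 -0.6] gap 0.0855 grip 0.0
spin 0.0 offset [-0.0034  0.0168  0.    ]
```

Request:
play_rows([
  {"offset": [0,0.02,0],"spin": 0,"jaw": 0},
  {"offset": [0,0.02,0],"spin": 0,"jaw": 0},
  {"offset": [0,0.02,0],"spin": 0,"jaw": 0},
  {"offset": [0,0.02,0],"spin": 0,"jaw": 0},
  {"offset": [0,0,0],"spin": 0,"jaw": 0},
])

```text
time: 14.72
eef_pos: [0.4037, 0.0744, 0.2958]
orientation: [-3.114, -0.004, -0.019]
ft_force: [-0.5, 1.2, 0.8]
finger_gap: 0.0857
grasp_force: 0.0
```

```bash
python3 - <<'E'
from h import *
print(ctrl.read_state()["joints"]);go(.4,.09)
E
```

```text
[-0.01842103  0.01687312 -0.40524361  1.14445795  0.02722094 -3.14062536]
t 14.72 pos [0.4037 0.0744 0.2958] rpy [-3.1144 -0.0042 -0.0194] F [-0.5  1.2  0.8] gap 0.0857 grip 0.0
spin 0.0 offset [-0.004  -0.0155  0.    ]
```

Request:
play_rows([
  {"offset": [0,0.02,0],"spin": 0,"jaw": 0},
  {"offset": [0,0.02,0],"spin": 0,"jaw": 0},
  {"offset": [0,0.015,0],"spin": 0,"jaw": 0},
  {"offset": [0,0,0],"spin": 0,"jaw": 0},
  {"offset": [0,0,0],"spin": 0,"jaw": 0},
])

```text
time: 15.35
eef_pos: [0.4034, 0.0526, 0.2948]
orientation: [-3.14, -0.004, -0.055]
ft_force: [-0.5, -0.8, 0.4]
finger_gap: 0.0851
grasp_force: 0.0
```

```bash
python3 - <<'E'
from h import *
print(ctrl.read_state()["joints"]);go(.4,.09)
E
```

```text
[-5.35257107e-02  1.29907144e-02 -4.11392703e-01  1.14216821e+00
  1.53811723e-03 -3.14059828e+00]
t 15.35 pos [0.4034 0.0526 0.2948] rpy [-3.1401 -0.0042 -0.0545] F [-0.5 -0.8  0.4] gap 0.0851 grip 0.0
spin 0.0 offset [-0.0055 -0.0372  0.    ]
```

Request:
play_rows([
  {"offset": [0,0,0],"spin": 0.185,"jaw": 0},
  {"offset": [0,0,0],"spin": 0.185,"jaw": 0},
  {"offset": [0,0,0],"spin": 0.185,"jaw": 0},
  {"offset": [0,0,0],"spin": 0.185,"jaw": 0},
  {"offset": [0,0,0],"spin": 0.185,"jaw": 0},
])

```text
time: 15.98
eef_pos: [0.4034, 0.0527, 0.2948]
orientation: [-3.137, -0.001, -0.985]
ft_force: [-0.2, -0.2, 0.4]
finger_gap: 0.0854
grasp_force: 0.0
```

Request:
play_rows([
  {"offset": [0,0,0],"spin": 0.185,"jaw": 0},
  {"offset": [0,0,0],"spin": 0.185,"jaw": 0},
  {"offset": [0,0,0],"spin": 0.185,"jaw": 0},
  {"offset": [0,0,0],"spin": 0.185,"jaw": 0},
  {"offset": [0,0,0],"spin": 0.185,"jaw": 0},
])

```text
time: 16.6
eef_pos: [0.4034, 0.0528, 0.2948]
orientation: [-3.138, 0.003, -1.91]
ft_force: [-0.6, -0.0, 0.1]
finger_gap: 0.0856
grasp_force: 0.0
```

Request:
play_rows([
  {"offset": [0,0,0],"spin": 0.185,"jaw": 0},
  {"offset": [0,0,0],"spin": 0.185,"jaw": 0},
  {"offset": [0,0,0],"spin": 0.185,"jaw": 0},
  {"offset": [0,0,0],"spin": 0.185,"jaw": 0},
  {"offset": [0,0,0],"spin": 0.185,"jaw": 0},
])

```text
time: 17.23
eef_pos: [0.4034, 0.0528, 0.2948]
orientation: [-3.142, 0.005, -2.835]
ft_force: [-0.3, -0.5, 1.4]
finger_gap: 0.0852
grasp_force: 0.0
```

Request:
play_rows([
  {"offset": [0,0,0],"spin": 0.17,"jaw": 0},
  {"offset": [0,0,0],"spin": 0.17,"jaw": 0},
  {"offset": [0,0,0],"spin": 0.12,"jaw": 0},
  {"offset": [0,0,0],"spin": 0,"jaw": 0},
  {"offset": [0,0,0],"spin": 0,"jaw": 0},
])

```text
time: 17.85
eef_pos: [0.4034, 0.0526, 0.2948]
orientation: [3.14, 0.004, 2.996]
ft_force: [0.0, -0.2, -0.3]
finger_gap: 0.0854
grasp_force: 0.0
```

```bash
python3 - <<'E'
from h import *
go(.418,.19,.3,np.pi-.155)
i,c=shot("top","t4.png")
# carton by colour in the counter region
hsv=cv2.cvtColor(i,cv2.COLOR_BGR2HSV); m=cv2.inRange(hsv,(8,110,70),(22,255,255)); m[:255]=0; m[325:]=0; m[:,:210]=0; m[:,330:]=0
cs,_=cv2.findContours(m,cv2.RETR_EXTERNAL,cv2.CHAIN_APPROX_NONE); k=max(cs,key=cv2.contourArea); r=cv2.minAreaRect(k); print(cv2.contourArea(k),r)
print("carton approx",ray("top",r[0],.085,c))
E
```

```text
t 17.85 pos [0.4034 0.0526 0.2948] rpy [3.1397 0.0041 2.9956] F [ 0.  -0.2 -0.3] gap 0.0854 grip 0.0
spin 0.009 offset [ 0.0068  0.138  -0.0052]
651.0 ((265.3730773925781, 295.2766418457031), (26.2901611328125, 27.287620544433594), 4.085616588592529)
carton approx [0.4154998  0.18973229 0.085     ]
```

Request:
play_rows([
  {"offset": [0.003,0.04,0],"spin": 0.009,"jaw": 0},
  {"offset": [0.003,0.05,0.02],"spin": 0,"jaw": 0},
  {"offset": [0.001,0.048,0.03],"spin": 0,"jaw": 0},
  {"offset": [0,0,0.05],"spin": 0,"jaw": 0},
  {"offset": [0,0,0.05],"spin": 0,"jaw": 0},
])

```text
time: 18.52
eef_pos: [0.4185, 0.1911, 0.1439]
orientation: [3.139, 0.005, 2.988]
ft_force: [-0.1, 0.3, -0.4]
finger_gap: 0.0853
grasp_force: 0.0
```

```bash
python3 - <<'E'
from h import *
go(.418,.19,.04,np.pi-.155)
i,c=shot("wrist","w4.png")
E
```

```text
t 18.52 pos [0.4185 0.1911 0.1439] rpy [3.1392 0.0052 2.9877] F [-0.1  0.3 -0.4] gap 0.0853 grip 0.0
spin 0.0011 offset [ 0.0004 -0.0012  0.1039]
```

View pics/w4.png

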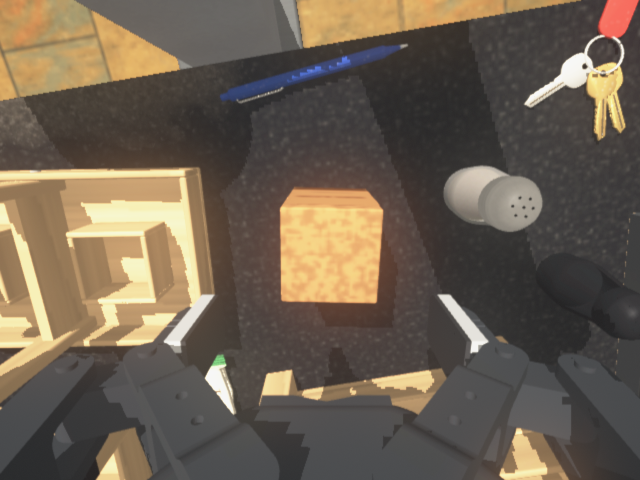

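The carton's top face is at (281,208), (382,208), (379,301) and (281,301), midway between the fingers. The shaker's top is at (512,203).

```bash
python3 - <<'E'
from h import *
c=np.load("pics/w4.png.npy",allow_pickle=True).item()
q=np.array([ray("",p,.085,c) for p in [(281,207),(382,207),(379,302),(281,302)]]); print(q.round(4).tolist(),q.mean(0),np.arctan2(*(q[0]-q[1])[:2]))
m=q.mean(0)
go(m[0],m[1],.04,np.pi-.155)
print("shaker",ray("",(512,203),.088,c))
E
```

```text
[[0.3829, 0.1706, 0.085], [0.3922, 0.2301, 0.085], [0.4537, 0.2215, 0.085], [0.4439, 0.1589, 0.085]] [0.4181927  0.19528603 0.085     ] -2.9872246684127783
t 18.57 pos [0.4143 0.1895 0.1381] rpy [-3.1399 -0.0037  2.9867] F [-2.5 -0.8 -5.6] gap 0.0852 grip 0.0
spin 0.0001 offset [-0.003   0.0063  0.0981]
shaker [0.4009082  0.30530127 0.088     ]
```

Request:
play_rows([
  {"offset": [-0.003,0.004,0.01],"spin": 0,"jaw": 0},
  {"offset": [0,0,0.03],"spin": 0,"jaw": 0},
  {"offset": [0,0,0.035],"spin": 0,"jaw": 0},
  {"offset": [0,0,0.023],"spin": 0,"jaw": 0},
  {"offset": [0,0,0],"spin": 0,"jaw": 0},
], force=30)

```text
time: 19.2
eef_pos: [0.423, 0.1938, 0.0474]
orientation: [3.14, 0.004, 2.985]
ft_force: [-0.3, 0.6, -0.3]
finger_gap: 0.0856
grasp_force: 0.0
```

Request:
play_rows([
  {"offset": [0,0,0],"spin": 0,"jaw": 60},
  {"offset": [0,0,0],"spin": 0,"jaw": 120},
  {"offset": [0,0,0],"spin": 0,"jaw": 255},
  {"offset": [0,0,0],"spin": 0,"jaw": 255},
  {"offset": [0,0,0],"spin": 0,"jaw": 255},
])

```text
time: 19.82
eef_pos: [0.4244, 0.1942, 0.049]
orientation: [3.138, 0.008, 2.985]
ft_force: [-0.2, -0.7, 7.0]
finger_gap: 0.0635
grasp_force: 34.0
```

```bash
python3 - <<'E'
from h import *
# tray tea: origin (.5995,-.133), yaw -.131 ; slot y=+36
a=-.131; x=.5995-np.sin(a)*.036; y=-.133+np.cos(a)*.036; print(x,y)
go(x,y,.22,np.pi+a)
E
```

```text
0.604202523023119 -0.09730845650273674
t 19.82 pos [0.4244 0.1942 0.049 ] rpy [3.1383 0.008  2.9846] F [-0.2 -0.7  7. ] gap 0.0635 grip 34.0
spin -0.026 offset [-0.2164 -0.2655 -0.171 ]
```

Request:
play_rows([
  {"offset": [0,0,-0.02],"spin": 0,"jaw": 255},
  {"offset": [0,0,-0.04],"spin": 0,"jaw": 255},
  {"offset": [0,0,-0.04],"spin": -0.013,"jaw": 255},
  {"offset": [0,0,-0.04],"spin": -0.013,"jaw": 255},
  {"offset": [0,0,-0.03],"spin": 0,"jaw": 255},
])

```text
time: 20.45
eef_pos: [0.4221, 0.1938, 0.2198]
orientation: [3.139, 0.007, 3.011]
ft_force: [0.5, -1.0, -1.7]
finger_gap: 0.0632
grasp_force: 33.8
```

Request:
play_rows([
  {"offset": [-0.01,-0.03,0],"spin": 0,"jaw": 255},
  {"offset": [-0.02,-0.045,0],"spin": 0,"jaw": 255},
  {"offset": [-0.025,-0.05,0],"spin": 0,"jaw": 255},
  {"offset": [-0.03,-0.05,0],"spin": 0,"jaw": 255},
  {"offset": [-0.035,-0.045,0],"spin": 0,"jaw": 255},
])

```text
time: 21.08
eef_pos: [0.5123, -0.042, 0.2183]
orientation: [3.14, 0.006, 3.01]
ft_force: [1.1, 1.1, -1.6]
finger_gap: 0.0636
grasp_force: 33.8
```

Request:
play_rows([
  {"offset": [-0.04,-0.03,0],"spin": 0,"jaw": 255},
  {"offset": [-0.035,-0.015,0],"spin": 0,"jaw": 255},
  {"offset": [-0.02,0,0],"spin": 0,"jaw": 255},
  {"offset": [-0.007,0,0],"spin": 0,"jaw": 255},
  {"offset": [0,0,0],"spin": 0,"jaw": 255},
])

```text
time: 21.7
eef_pos: [0.6068, -0.0978, 0.2177]
orientation: [3.14, 0.004, 3.011]
ft_force: [-0.3, 0.4, -1.3]
finger_gap: 0.0638
grasp_force: 33.8
```

```bash
python3 - <<'E'
from h import *
go(.610,-.098,.054,np.pi-.131)
i,c=shot("wrist","w5.png")
E
```

```text
t 21.7 pos [ 0.6068 -0.0978  0.2177] rpy [3.1398 0.0037 3.0112] F [-0.3  0.4 -1.3] gap 0.0638 grip 33.8
spin 0.0006 offset [-0.0032  0.0002  0.1637]
```

View pics/w5.png

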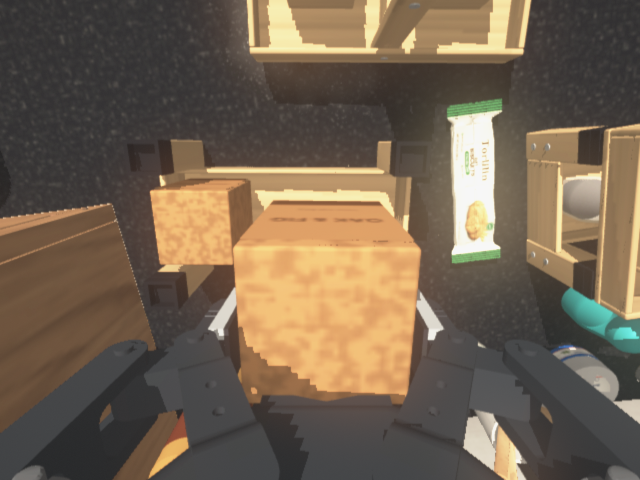

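The carton is held square over the tray's free part, with the fixed carton at (203,220). Its near top edge runs at about v=247, from (239,247) to (417,247).

```bash
python3 - <<'E'
from h import *
c=np.load("pics/w5.png.npy",allow_pickle=True).item()
a=-.131; u=np.array([np.cos(a),np.sin(a)]); v=np.array([-np.sin(a),np.cos(a)]); o=np.array([.5995,-.133])
for p in [(240,247),(328,247),(416,247)]:
    q=ray("",p,.2537,c)[:2]-o; print("edge tray xy",q@u,q@v)
q=ray("",(328,204),.1687,c)[:2]-o; print("bottom edge",q@u,q@v)
t=ctrl.read_state()["eef_pos"][:2]-o; print("tcp",t@u,t@v)
for p in [(168,250),(155,187)]: q=ray("",p,.09,c)[:2]-o; print("fixed",q@u,q@v)
E
```

```text
edge tray xy -0.033705255587311696 0.008459841037584584
edge tray xy -0.0337015641385114 0.037179467241904865
edge tray xy -0.03369786722416197 0.06594161564795332
bottom edge -0.03300117343235596 0.037998152277103785
tcp 0.002259205050262368 0.03596230963511292
fixed 0.019207561001790035 -0.09340629323983793
fixed -0.03267100235643134 -0.097100877891292
```

Request:
play_rows([
  {"offset": [-0.001,0,0.03],"spin": 0,"jaw": 255},
  {"offset": [0,0,0.03],"spin": 0,"jaw": 255},
  {"offset": [0,0,0.03],"spin": 0,"jaw": 255},
  {"offset": [0,0,0.025],"spin": 0,"jaw": 255},
  {"offset": [0,0,0.02],"spin": 0,"jaw": 255},
])

```text
time: 22.38
eef_pos: [0.6074, -0.0974, 0.0819]
orientation: [3.14, 0.003, 3.011]
ft_force: [0.8, -0.2, -1.3]
finger_gap: 0.0634
grasp_force: 33.9
```

Request:
play_rows([
  {"offset": [0,0,0.015],"spin": 0,"jaw": 255},
  {"offset": [0,0,0.008],"spin": 0,"jaw": 255},
  {"offset": [0,0,0.004],"spin": 0,"jaw": 255},
  {"offset": [0,0,0.002],"spin": 0,"jaw": 255},
  {"offset": [0,0,0],"spin": 0,"jaw": 255},
])

```text
time: 23.0
eef_pos: [0.6093, -0.0982, 0.0541]
orientation: [3.14, 0.005, 3.011]
ft_force: [0.6, -0.1, -2.1]
finger_gap: 0.0633
grasp_force: 33.8
```

Request:
play_rows([
  {"offset": [0,0,0.001],"spin": 0,"jaw": 255},
  {"offset": [0,0,0],"spin": 0,"jaw": 0},
  {"offset": [0,0,0],"spin": 0,"jaw": 0},
  {"offset": [0,0,0],"spin": 0,"jaw": 0},
  {"offset": [0,0,0],"spin": 0,"jaw": 0},
])

```text
time: 23.62
eef_pos: [0.6088, -0.0981, 0.0524]
orientation: [3.14, 0.004, 3.011]
ft_force: [0.6, 0.1, 0.9]
finger_gap: 0.0853
grasp_force: 0.0
```

Request:
play_rows([
  {"offset": [0,0,-0.03],"spin": 0,"jaw": 0},
  {"offset": [0,0,-0.06],"spin": 0,"jaw": 0},
  {"offset": [0,0,-0.06],"spin": 0,"jaw": 0},
  {"offset": [0,0,-0.06],"spin": 0,"jaw": 0},
  {"offset": [0,0,-0.06],"spin": 0,"jaw": 0},
])

```text
time: 24.25
eef_pos: [0.6074, -0.0983, 0.3246]
orientation: [3.14, 0.005, 3.011]
ft_force: [1.6, -1.1, 0.1]
finger_gap: 0.0853
grasp_force: 0.0
```

Request:
play_rows([
  {"offset": [0.01,0.05,-0.01],"spin": -0.03,"jaw": 0},
  {"offset": [0.005,0.06,-0.01],"spin": -0.03,"jaw": 0},
  {"offset": [0,0.06,-0.01],"spin": -0.03,"jaw": 0},
  {"offset": [0,0.06,-0.01],"spin": -0.03,"jaw": 0},
  {"offset": [0,0.06,0],"spin": -0.03,"jaw": 90},
])

```text
time: 24.88
eef_pos: [0.6128, 0.1943, 0.3639]
orientation: [3.14, 0.006, -3.122]
ft_force: [0.1, 0.3, -1.0]
finger_gap: 0.0702
grasp_force: 0.0
```

Request:
play_rows([
  {"offset": [0,0.025,0],"spin": 0,"jaw": 90},
  {"offset": [0,0,0],"spin": 0,"jaw": 90},
  {"offset": [0,0,0],"spin": 0,"jaw": 90},
  {"offset": [0,0,0],"spin": 0,"jaw": 90},
  {"offset": [0,0,0],"spin": 0,"jaw": 90},
])

```text
time: 25.5
eef_pos: [0.6123, 0.2162, 0.3631]
orientation: [3.14, 0.005, -3.124]
ft_force: [-0.0, -0.0, 0.6]
finger_gap: 0.0554
grasp_force: 0.0
```

```bash
python3 - <<'E'
from h import *
go(.622,.223,.36,np.pi+.02)
i,c=shot("wrist","w6.png")
i,c=shot("top","t6.png")
E
```

```text
t 25.5 pos [0.6123 0.2162 0.3631] rpy [ 3.1405  0.0045 -3.1242] F [-0.  -0.   0.6] gap 0.0554 grip 0.0
spin -6.2858 offset [-0.0098  0.0066  0.0031]
```

View pics/w6.png

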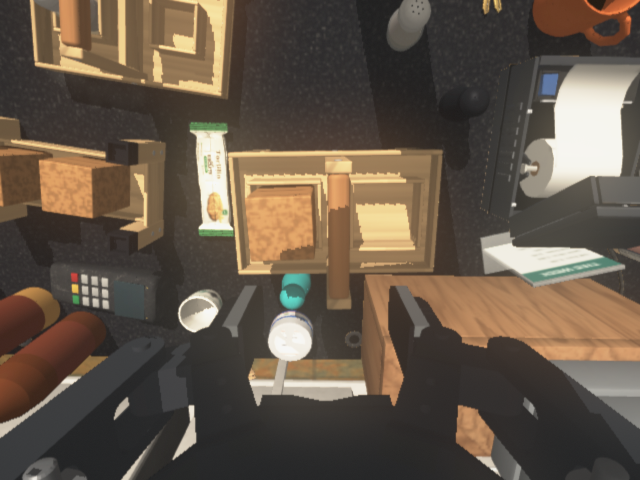

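The tea caddy's bar runs from (338,172) to (339,298), with rim corners at (228,152), (442,151), (434,272) and (238,275). The placed carton stands upright in the tea trough at (85,187).

```bash
python3 - <<'E'
from h import *
c=np.load("pics/w6.png.npy",allow_pickle=True).item()
q=np.array([ray("",p,.234,c) for p in [(338,172),(339,298)]]); e=q[1]-q[0]; print(q.round(4).tolist(),q.mean(0),np.linalg.norm(e),np.arctan2(e[1],e[0]))
q=np.array([ray("",p,.132,c) for p in [(228,152),(442,151),(434,272),(238,274)]]); e=q[1]+q[2]-q[0]-q[3]; print(q.round(4).tolist(),q.mean(0),np.linalg.norm(e)/2,np.arctan2(-e[0],e[1]))
go(.621,.223,.36,-np.pi+.02)
E
```

```text
[[0.5654, 0.2261, 0.234], [0.673, 0.2299, 0.234]] [0.61920375 0.22799736 0.234     ] 0.10760786363449996 0.035640679691290554
[[0.5551, 0.1133, 0.132], [0.5501, 0.3394, 0.132], [0.6867, 0.3452, 0.132], [0.693, 0.1166, 0.132]] [0.6212347  0.22862886 0.132     ] 0.227449309081323 0.02489473037080335
t 25.6 pos [0.6123 0.2166 0.3631] rpy [ 3.1405  0.0045 -3.1236] F [ 0.1 -0.6 -0.2] gap 0.0555 grip 0.0
spin -0.0021 offset [-0.0089  0.0062  0.0031]
```

Request:
play_rows([
  {"offset": [-0.008,0.01,0.02],"spin": -0.009,"jaw": 90},
  {"offset": [0,0,0.04],"spin": 0,"jaw": 90},
  {"offset": [0,0,0.04],"spin": 0,"jaw": 90},
  {"offset": [0,0,0.035],"spin": 0,"jaw": 90},
  {"offset": [0,0,0.025],"spin": 0,"jaw": 90},
], force=80)

```text
time: 26.22
eef_pos: [0.6194, 0.228, 0.1992]
orientation: [3.141, 0.001, -3.113]
ft_force: [-0.4, 0.7, -0.3]
finger_gap: 0.0551
grasp_force: 0.0
```

Request:
play_rows([
  {"offset": [0,0,0],"spin": 0,"jaw": 90},
  {"offset": [0,0,0],"spin": 0,"jaw": 150},
  {"offset": [0,0,0],"spin": 0,"jaw": 200},
  {"offset": [0,0,0],"spin": 0,"jaw": 255},
  {"offset": [0,0,0],"spin": 0,"jaw": 255},
])

```text
time: 26.85
eef_pos: [0.6215, 0.228, 0.2045]
orientation: [3.14, 0.007, -3.113]
ft_force: [0.2, 0.1, 5.1]
finger_gap: 0.0168
grasp_force: 78.8
```

Request:
play_rows([
  {"offset": [0,0,0],"spin": 0,"jaw": 255},
  {"offset": [0,0,0],"spin": 0,"jaw": 255},
  {"offset": [0,0,0],"spin": 0,"jaw": 255},
  {"offset": [0,0,0],"spin": 0,"jaw": 255},
  {"offset": [0,0,0],"spin": 0,"jaw": 255},
])

```text
time: 27.48
eef_pos: [0.6215, 0.228, 0.2045]
orientation: [3.14, 0.007, -3.113]
ft_force: [-0.7, 1.0, 5.2]
finger_gap: 0.017
grasp_force: 78.9
```

```bash
python3 - <<'E'
from h import *
go(.62,.2265,.204,-np.pi+.027)
print(ctrl.read_state()["ft_torque"])
E
```

```text
t 27.48 pos [0.6215 0.228  0.2045] rpy [ 3.1397  0.0073 -3.1135] F [-0.7  1.   5.2] gap 0.017 grip 78.9
spin 0.0011 offset [ 0.0016 -0.0015  0.0005]
[-0.03592674 -0.04059499  0.03958575]
```

Request:
play_rows([
  {"offset": [0,0,-0.006],"spin": 0,"jaw": 255},
  {"offset": [0,0,-0.012],"spin": 0,"jaw": 255},
  {"offset": [0,0,-0.02],"spin": 0,"jaw": 255},
  {"offset": [0,0,-0.02],"spin": 0,"jaw": 255},
  {"offset": [0,0,-0.012],"spin": 0,"jaw": 255},
])

```text
time: 28.1
eef_pos: [0.6204, 0.2277, 0.2741]
orientation: [3.14, 0.005, -3.113]
ft_force: [-0.5, -0.3, -4.5]
finger_gap: 0.0166
grasp_force: 78.2
```

Request:
play_rows([
  {"offset": [0,-0.008,0],"spin": 0.01,"jaw": 255},
  {"offset": [0,-0.018,0],"spin": 0.02,"jaw": 255},
  {"offset": [0,-0.028,0],"spin": 0.02,"jaw": 255},
  {"offset": [-0.002,-0.03,0],"spin": 0.02,"jaw": 255},
  {"offset": [-0.002,-0.03,0],"spin": 0.02,"jaw": 255},
])

```text
time: 28.72
eef_pos: [0.6221, 0.1112, 0.2717]
orientation: [3.141, 0.002, 3.077]
ft_force: [0.4, -0.0, -4.3]
finger_gap: 0.0168
grasp_force: 78.2
```

Request:
play_rows([
  {"offset": [-0.002,-0.03,0],"spin": 0.02,"jaw": 255},
  {"offset": [-0.002,-0.03,0],"spin": 0.02,"jaw": 255},
  {"offset": [-0.002,-0.03,0],"spin": 0.02,"jaw": 255},
  {"offset": [-0.002,-0.03,0],"spin": 0.01,"jaw": 255},
  {"offset": [-0.002,-0.03,0],"spin": 0,"jaw": 255},
])

```text
time: 29.35
eef_pos: [0.6166, -0.0389, 0.2715]
orientation: [3.14, 0.002, 3.008]
ft_force: [0.6, -0.5, -3.6]
finger_gap: 0.0167
grasp_force: 78.2
```

Request:
play_rows([
  {"offset": [-0.002,-0.03,0],"spin": 0,"jaw": 255},
  {"offset": [-0.002,-0.028,0],"spin": 0,"jaw": 255},
  {"offset": [0,-0.018,0],"spin": 0,"jaw": 255},
  {"offset": [0,-0.008,0],"spin": 0,"jaw": 255},
  {"offset": [0,0,0],"spin": 0,"jaw": 255},
])

```text
time: 29.98
eef_pos: [0.6104, -0.1206, 0.2722]
orientation: [3.139, 0.004, 3.009]
ft_force: [-0.0, 0.3, -4.6]
finger_gap: 0.0169
grasp_force: 78.3
```

```bash
python3 - <<'E'
from h import *
go(.6006,-.1328,.2047,np.pi-.132)
shot("scene","s7.png"); shot("top","t7.png")
E
```

```text
t 29.98 pos [ 0.6104 -0.1206  0.2722] rpy [3.1393 0.0036 3.009 ] F [-0.   0.3 -4.6] gap 0.0169 grip 78.3
spin -0.0006 offset [ 0.0081 -0.0134  0.0675]
```

Request:
play_rows([
  {"offset": [0.004,-0.007,0.005],"spin": 0,"jaw": 255},
  {"offset": [0.004,-0.0065,0.015],"spin": 0,"jaw": 255},
  {"offset": [0,0,0.015],"spin": 0,"jaw": 255},
  {"offset": [0,0,0.007],"spin": 0,"jaw": 255},
  {"offset": [0,0,0],"spin": 0,"jaw": 255},
])

```text
time: 30.7
eef_pos: [0.6009, -0.1323, 0.2297]
orientation: [3.14, 0.003, 3.01]
ft_force: [-0.9, 0.9, -4.9]
finger_gap: 0.0168
grasp_force: 78.2
```

Request:
play_rows([
  {"offset": [0,0,0],"spin": 0,"jaw": 255},
  {"offset": [0,0,0],"spin": 0,"jaw": 255},
  {"offset": [0,0,0],"spin": 0,"jaw": 255},
  {"offset": [0,0,0],"spin": 0,"jaw": 255},
  {"offset": [0,0,0],"spin": 0,"jaw": 255},
])

```text
time: 31.32
eef_pos: [0.6013, -0.1327, 0.2305]
orientation: [3.14, 0.004, 3.01]
ft_force: [-0.7, -0.5, -4.5]
finger_gap: 0.0168
grasp_force: 78.2
```

```bash
python3 - <<'E'
from h import *
go(.6006,-.1328,.2047,np.pi-.132)
i,c=shot("wrist","w7.png")
E
```

```text
t 31.32 pos [ 0.6013 -0.1327  0.2305] rpy [3.1398 0.0042 3.0097] F [-0.7 -0.5 -4.5] gap 0.0168 grip 78.2
spin 0.0001 offset [ 0.0006 -0.0002  0.0258]
```

View pics/w7.png

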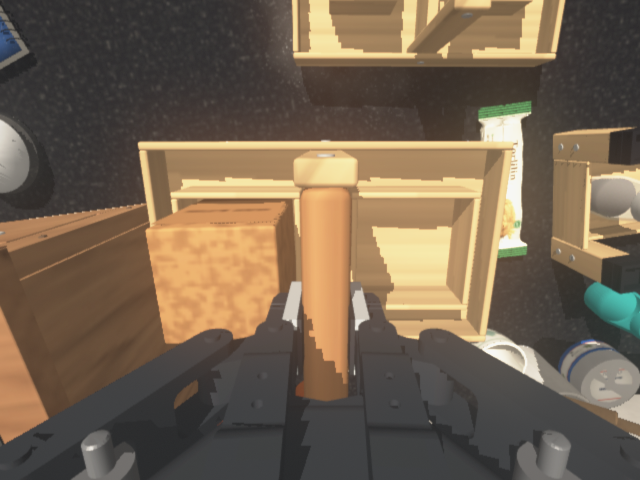

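The tea caddy hangs level and square over the tea tray. The bar's near end meets the upright at (326,187), and the near rim corners are at (140,143) and (515,143).

```bash
python3 - <<'E'
from h import *
c=np.load("pics/w7.png.npy",allow_pickle=True).item()
a=-.132; u=np.array([np.cos(a),np.sin(a)]); v=np.array([-np.sin(a),np.cos(a)]); o=np.array([.6013,-.1327])
for p,z in [((326,187),.2598),((140,143),.1578),((515,143),.1578),((327,143),.1578)]:
    q=ray("",p,z,c)[:2]-o; print(q@u,q@v)
E
```

```text
-0.0551145065933903 0.0006948134335606596
-0.06880363435573791 -0.11136802689173503
-0.06885487822913575 0.11568045149609553
-0.06882915177513356 0.0016931229003095745
```

Request:
play_rows([
  {"offset": [0.0005,0,0.007],"spin": 0,"jaw": 255},
  {"offset": [0,0,0.006],"spin": 0,"jaw": 255},
  {"offset": [0,0,0.005],"spin": 0,"jaw": 255},
  {"offset": [0,0,0.004],"spin": 0,"jaw": 255},
  {"offset": [0,0,0],"spin": 0,"jaw": 255},
])

```text
time: 32.0
eef_pos: [0.6006, -0.1326, 0.208]
orientation: [3.14, 0.003, 3.01]
ft_force: [-0.3, 0.7, -4.3]
finger_gap: 0.0168
grasp_force: 78.3
```

Request:
play_rows([
  {"offset": [0,0,0.003],"spin": 0,"jaw": 255},
  {"offset": [0,0,0.002],"spin": 0,"jaw": 255},
  {"offset": [0,0,0.001],"spin": 0,"jaw": 255},
  {"offset": [0,0,0],"spin": 0,"jaw": 255},
  {"offset": [0,0,0],"spin": 0,"jaw": 255},
])

```text
time: 32.62
eef_pos: [0.6012, -0.1326, 0.2045]
orientation: [3.14, 0.006, 3.01]
ft_force: [-3.2, 1.2, 5.7]
finger_gap: 0.0171
grasp_force: 79.9
```

Request:
play_rows([
  {"offset": [0,0,0],"spin": 0,"jaw": 90},
  {"offset": [0,0,0],"spin": 0,"jaw": 90},
  {"offset": [0,0,0],"spin": 0,"jaw": 90},
  {"offset": [0,0,-0.01],"spin": 0,"jaw": 90},
  {"offset": [0,0,-0.03],"spin": 0,"jaw": 90},
])

```text
time: 33.25
eef_pos: [0.5997, -0.1323, 0.2417]
orientation: [3.139, 0.001, 3.01]
ft_force: [0.3, 0.5, 0.7]
finger_gap: 0.055
grasp_force: 0.0
```

Request:
play_rows([
  {"offset": [0,0,-0.04],"spin": 0,"jaw": 0},
  {"offset": [0,0,-0.04],"spin": -0.04,"jaw": 0},
  {"offset": [0,0,-0.03],"spin": -0.04,"jaw": 0},
  {"offset": [0,0,0],"spin": -0.04,"jaw": 0},
  {"offset": [0,0,0],"spin": -0.038,"jaw": 0},
])

```text
time: 33.88
eef_pos: [0.6005, -0.1329, 0.3538]
orientation: [3.141, 0.006, -3.114]
ft_force: [0.8, -0.4, 0.5]
finger_gap: 0.0855
grasp_force: 0.0
```

Request:
play_rows([
  {"offset": [0.023,0.052,0],"spin": 0,"jaw": 0},
  {"offset": [0.023,0.056,0],"spin": 0,"jaw": 0},
  {"offset": [0.023,0.056,0],"spin": 0,"jaw": 0},
  {"offset": [0.023,0.056,0],"spin": 0,"jaw": 0},
  {"offset": [0.023,0.056,0],"spin": 0,"jaw": 0},
])

```text
time: 34.5
eef_pos: [0.4772, 0.1417, 0.3531]
orientation: [3.14, 0.006, -3.116]
ft_force: [1.2, 1.2, 0.8]
finger_gap: 0.0855
grasp_force: 0.0
```

Request:
play_rows([
  {"offset": [0.024,0.056,0.02],"spin": 0,"jaw": 0},
  {"offset": [0.024,0.056,0.02],"spin": 0,"jaw": 0},
  {"offset": [0.024,0.054,0.02],"spin": 0,"jaw": 0},
  {"offset": [0,0,0.02],"spin": 0,"jaw": 0},
  {"offset": [0,0,0.02],"spin": 0,"jaw": 0},
])

```text
time: 35.12
eef_pos: [0.403, 0.3027, 0.2533]
orientation: [3.14, 0.005, -3.113]
ft_force: [0.7, -0.3, 0.3]
finger_gap: 0.0853
grasp_force: 0.0
```

```bash
python3 - <<'E'
from h import *
go(.401,.304,.26,-np.pi+.026)
i,c=shot("wrist","w8.png")
shot("top","t8.png")
E
```

```text
t 35.12 pos [0.403  0.3027 0.2533] rpy [ 3.1402  0.0053 -3.1129] F [ 0.7 -0.3  0.3] gap 0.0853 grip 0.0
spin 0.0027 offset [ 0.002   0.0014 -0.0067]
```

View pics/w8.png

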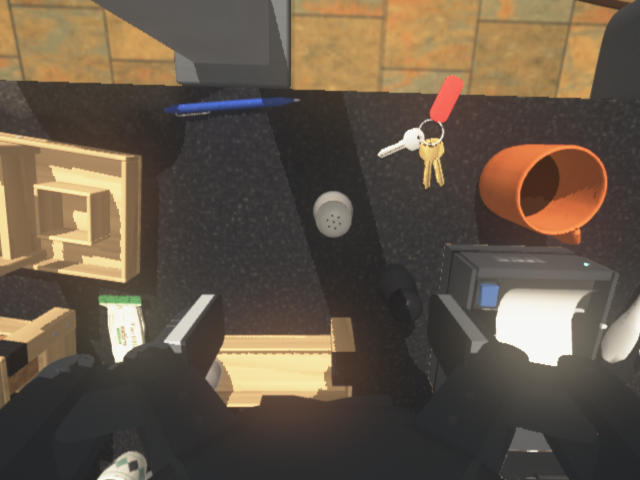

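The shaker stands at (333,212), its top centred at (334,219). The black one is at (400,295) and the mug at (543,190).

```bash
python3 - <<'E'
from h import *
c=np.load("pics/w8.png.npy",allow_pickle=True).item()
print("shaker",ray("",(334,219),.088,c),ray("",(332,202),.015,c),"black",ray("",(405,311),.085,c),ray("",(395,277),.015,c),"mug",ray("",(505,170),.08,c))
go(.401,.304,.045,-np.pi+.026)
E
```

```text
shaker [0.40175561 0.31145374 0.088     ] [0.3984882  0.31099678 0.015     ] black [0.49485116 0.38623156 0.085     ] [0.48662011 0.38928426 0.015     ] mug [0.35370461 0.4652274  0.08      ]
t 35.23 pos [0.4022 0.3013 0.2518] rpy [-3.1412e+00  1.6000e-03 -3.1146e+00] F [ 0.1 -0.2  0.4] gap 0.0854 grip 0.0
spin 0.0009 offset [0.0011 0.0028 0.2068]
```

Request:
play_rows([
  {"offset": [0.001,0.008,0.03],"spin": 0,"jaw": 0},
  {"offset": [0,0,0.05],"spin": 0,"jaw": 0},
  {"offset": [0,0,0.05],"spin": 0,"jaw": 0},
  {"offset": [0,0,0.05],"spin": 0,"jaw": 0},
  {"offset": [0,0,0.04],"spin": 0,"jaw": 0},
], force=25)

```text
time: 35.85
eef_pos: [0.404, 0.3098, 0.0326]
orientation: [3.14, 0.005, -3.116]
ft_force: [0.2, -0.2, -0.2]
finger_gap: 0.0853
grasp_force: 0.0
```

Request:
play_rows([
  {"offset": [0,0,0],"spin": 0,"jaw": 0},
  {"offset": [0,0,0],"spin": 0,"jaw": 60},
  {"offset": [0,0,0],"spin": 0,"jaw": 90},
  {"offset": [0,0,0],"spin": 0,"jaw": 115},
  {"offset": [0,0,0],"spin": 0,"jaw": 130},
])

```text
time: 36.48
eef_pos: [0.4037, 0.3101, 0.0339]
orientation: [3.14, 0.006, -3.115]
ft_force: [0.1, 0.3, 0.5]
finger_gap: 0.042
grasp_force: 0.3
```

Request:
play_rows([
  {"offset": [0,0,0],"spin": 0,"jaw": 150},
  {"offset": [0,0,0],"spin": 0,"jaw": 170},
  {"offset": [0,0,0],"spin": 0,"jaw": 255},
  {"offset": [0,0,0],"spin": 0,"jaw": 255},
  {"offset": [0,0,0],"spin": 0,"jaw": 255},
])

```text
time: 37.1
eef_pos: [0.4039, 0.3103, 0.0342]
orientation: [3.139, 0.006, -3.115]
ft_force: [-1.8, -0.2, 7.3]
finger_gap: 0.0383
grasp_force: 24.6
```

```bash
python3 - <<'E'
from h import *
a=.026; x=.6203-np.sin(a)*.03; y=.228+np.cos(a)*.03; print(x,y)
go(x,y,.2,-np.pi+a)
shot("wrist","w9.png")
E
```

```text
0.6195200878770296 0.25798986057120715
t 37.1 pos [0.4039 0.3103 0.0342] rpy [ 3.1394  0.0059 -3.1153] F [-1.8 -0.2  7.3] gap 0.0383 grip 24.6
spin 0.0003 offset [-0.2142 -0.0579 -0.1658]
```

View pics/w9.png

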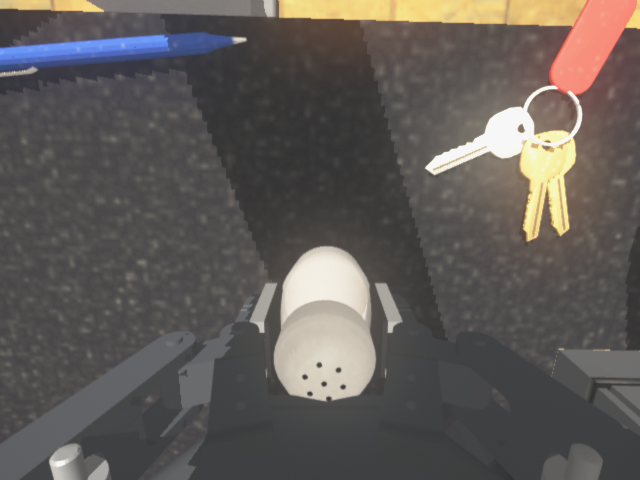

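The shaker is gripped upright between the pads at (325,330).

Request:
play_rows([
  {"offset": [0,0,-0.015],"spin": 0,"jaw": 255},
  {"offset": [0,0,-0.035],"spin": 0,"jaw": 255},
  {"offset": [0,0,-0.045],"spin": 0,"jaw": 255},
  {"offset": [0,0,-0.045],"spin": 0,"jaw": 255},
  {"offset": [0,0,-0.025],"spin": 0,"jaw": 255},
])

```text
time: 37.78
eef_pos: [0.4031, 0.3099, 0.2014]
orientation: [3.139, 0.007, -3.115]
ft_force: [0.8, -0.4, -1.5]
finger_gap: 0.0384
grasp_force: 25.1
```

Request:
play_rows([
  {"offset": [-0.02,-0.005,0],"spin": 0,"jaw": 255},
  {"offset": [-0.035,-0.01,0],"spin": 0,"jaw": 255},
  {"offset": [-0.035,-0.01,0],"spin": 0,"jaw": 255},
  {"offset": [-0.035,-0.01,0],"spin": 0,"jaw": 255},
  {"offset": [-0.035,-0.01,0],"spin": 0,"jaw": 255},
])

```text
time: 38.4
eef_pos: [0.5649, 0.2674, 0.1971]
orientation: [3.141, 0.002, -3.116]
ft_force: [0.4, 0.1, -1.1]
finger_gap: 0.0381
grasp_force: 25.1
```

Request:
play_rows([
  {"offset": [-0.03,-0.008,0],"spin": 0,"jaw": 255},
  {"offset": [-0.018,-0.005,0],"spin": 0,"jaw": 255},
  {"offset": [-0.006,0,0],"spin": 0,"jaw": 255},
  {"offset": [0,0,0],"spin": 0,"jaw": 255},
  {"offset": [0,0,0],"spin": 0,"jaw": 255},
])

```text
time: 39.02
eef_pos: [0.6171, 0.2573, 0.1987]
orientation: [3.141, 0.003, -3.115]
ft_force: [-0.1, 0.4, -0.7]
finger_gap: 0.0384
grasp_force: 25.1
```

```bash
python3 - <<'E'
from h import *
go(.6195,.258,.0392,-np.pi+.026)
shot("wrist","w10.png")
E
```

```text
t 39.02 pos [0.6171 0.2573 0.1987] rpy [ 3.1407  0.0034 -3.1149] F [-0.1  0.4 -0.7] gap 0.0384 grip 25.1
spin 0.0007 offset [-0.0024  0.0006  0.1595]
```

View pics/w10.png

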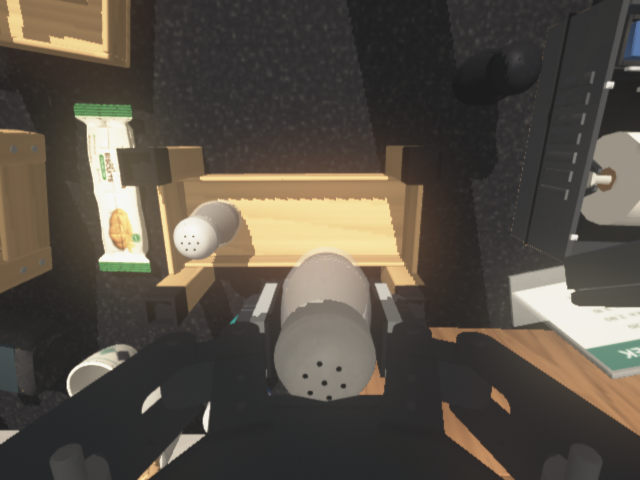

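The held shaker is over the free part of the shaker trough, and the fixed one is at (205,230). That was my 14th picture, so from here I work from numbers only.

Request:
play_rows([
  {"offset": [-0.001,0,0.03],"spin": 0,"jaw": 255},
  {"offset": [-0.001,0,0.035],"spin": 0,"jaw": 255},
  {"offset": [0,0,0.035],"spin": 0,"jaw": 255},
  {"offset": [0,0,0.025],"spin": 0,"jaw": 255},
  {"offset": [0,0,0.015],"spin": 0,"jaw": 255},
])

```text
time: 39.7
eef_pos: [0.6193, 0.2575, 0.0578]
orientation: [3.141, 0.003, -3.115]
ft_force: [-0.3, -0.4, -0.7]
finger_gap: 0.0384
grasp_force: 25.1
```

Request:
play_rows([
  {"offset": [0,0,0.01],"spin": 0,"jaw": 255},
  {"offset": [0,0,0.006],"spin": 0,"jaw": 255},
  {"offset": [0,0,0.002],"spin": 0,"jaw": 255},
  {"offset": [0,0,0],"spin": 0,"jaw": 255},
  {"offset": [0,0,0],"spin": 0,"jaw": 255},
])

```text
time: 40.33
eef_pos: [0.621, 0.2575, 0.0416]
orientation: [3.14, 0.005, -3.116]
ft_force: [-0.7, 0.6, -1.2]
finger_gap: 0.0387
grasp_force: 25.1
```

Request:
play_rows([
  {"offset": [0,0,0.001],"spin": 0,"jaw": 255},
  {"offset": [0,0,0.001],"spin": 0,"jaw": 255},
  {"offset": [0,0,0],"spin": 0,"jaw": 255},
  {"offset": [0,0,0],"spin": 0,"jaw": 255},
  {"offset": [0,0,0],"spin": 0,"jaw": 255},
])

```text
time: 40.95
eef_pos: [0.6208, 0.2574, 0.0393]
orientation: [3.14, 0.005, -3.116]
ft_force: [-0.2, 0.2, 3.4]
finger_gap: 0.0388
grasp_force: 25.7
```

Contact is made. I'll release gradually, rise, and go back over the parked caddy.

Request:
play_rows([
  {"offset": [0,0,0],"spin": 0,"jaw": 130},
  {"offset": [0,0,0],"spin": 0,"jaw": 110},
  {"offset": [0,0,0],"spin": 0,"jaw": 80},
  {"offset": [0,0,0],"spin": 0,"jaw": 40},
  {"offset": [0,0,0],"spin": 0,"jaw": 20},
])

```text
time: 41.58
eef_pos: [0.6206, 0.2574, 0.039]
orientation: [3.141, 0.004, -3.115]
ft_force: [0.4, 0.0, 0.4]
finger_gap: 0.0785
grasp_force: 0.0
```

Request:
play_rows([
  {"offset": [0,0,-0.03],"spin": 0,"jaw": 20},
  {"offset": [0,0,-0.06],"spin": 0,"jaw": 20},
  {"offset": [0,0,-0.06],"spin": 0,"jaw": 20},
  {"offset": [0,0,-0.06],"spin": 0,"jaw": 20},
  {"offset": [0,0,-0.06],"spin": 0,"jaw": 20},
])

```text
time: 42.2
eef_pos: [0.6192, 0.257, 0.3112]
orientation: [3.14, 0.005, -3.115]
ft_force: [0.9, 0.5, -0.7]
finger_gap: 0.0791
grasp_force: 0.0
```

```bash
python3 - <<'E'
from h import *
go(.4063,-.0202,.3,np.pi-.132)
i,c=shot("top","t11.png")
# loose shaker top expected in trough; carton in tea tray hidden under caddy. Bright grey blob near expected px
p=proj("top",[[.6208,.2574,.093],[.6208,.2574,.005],[.6222,.156,.093]],c); print(p.round(1))
hsv=cv2.cvtColor(i,cv2.COLOR_BGR2HSV)
m=cv2.inRange(hsv,(0,0,60),(180,70,255)); x0,y0=int(p[0,0])-30,int(p[0,1])-30
mm=np.zeros_like(m); mm[y0:y0+60,x0:x0+90]=m[y0:y0+60,x0:x0+90]
for k in cv2.findContours(mm,0,1)[0]:
    if cv2.contourArea(k)>25: print(cv2.contourArea(k),cv2.minAreaRect(k))
print("joints",ctrl.read_state()["joints"])
E
```

```text
t 42.2 pos [0.6192 0.257  0.3112] rpy [ 3.1403  0.0048 -3.1155] F [ 0.9  0.5 -0.7] gap 0.0791 grip 0.0
spin -6.1251 offset [ 0.1745 -0.3028  0.0112]
[[233.8 222.7]
 [238.  229.9]
 [270.8 218.3]]
161.0 ((272.5, 221.0), (16.0, 13.0), 90.0)
2664.5 ((232.0, 221.5), (59.0, 58.0), 90.0)
joints [ 2.83433897e-01  5.24447637e-01  3.37482220e-01  1.36645429e+00
 -7.49421043e-05  2.57310100e-01]
```

Request:
play_rows([
  {"offset": [0,0,0],"spin": 0.08,"jaw": 20},
  {"offset": [0,0,0],"spin": 0.078,"jaw": 60},
  {"offset": [0.029,-0.05,0],"spin": 0,"jaw": 90},
  {"offset": [0.029,-0.05,0],"spin": 0,"jaw": 90},
  {"offset": [0.029,-0.05,0],"spin": 0,"jaw": 90},
])

```text
time: 42.88
eef_pos: [0.5122, 0.1186, 0.308]
orientation: [3.14, 0.004, 3.01]
ft_force: [1.5, -0.8, 0.9]
finger_gap: 0.0553
grasp_force: 0.0
```

Request:
play_rows([
  {"offset": [0.029,-0.05,0],"spin": 0,"jaw": 90},
  {"offset": [0.029,-0.05,0],"spin": 0,"jaw": 90},
  {"offset": [0.029,-0.05,0],"spin": 0,"jaw": 90},
  {"offset": [0,0,0],"spin": 0,"jaw": 90},
  {"offset": [0,0,0],"spin": 0,"jaw": 90},
])

```text
time: 43.5
eef_pos: [0.4079, -0.0176, 0.308]
orientation: [3.14, 0.005, 3.009]
ft_force: [-0.6, -0.4, 0.1]
finger_gap: 0.0551
grasp_force: 0.0
```

```bash
python3 - <<'E'
from h import *
go(.4063,-.0202,.1167,np.pi-.132)
i,c=shot("top","t12.png")
P=[[.6208,.2574,.088],[.6222,.156,.088]]
p=proj("top",P,c); print(p.round(1))
hsv=cv2.cvtColor(i,cv2.COLOR_BGR2HSV)
m=cv2.inRange(hsv,(0,0,60),(180,70,255)); mm=np.zeros_like(m); mm[190:260,205:300]=m[190:260,205:300]
for k in cv2.findContours(mm,0,1)[0]:
    if cv2.contourArea(k)>25: print(cv2.contourArea(k),cv2.boundingRect(k))
# bar of parked caddy
i,c=shot("wrist","w12.png")
z=.146; e=proj("wrist",[[.4063+s*.054*np.cos(-.132),-.0202+s*.054*np.sin(-.132),z] for s in(-1,1)],c); print("bar ends expected",e)
hsv=cv2.cvtColor(i,cv2.COLOR_BGR2HSV); b=cv2.inRange(hsv,(6,110,60),(16,255,255)); 
for k in cv2.findContours(b,0,1)[0]:
    if cv2.contourArea(k)>400: print("or",cv2.contourArea(k),cv2.boundingRect(k))
print(hsv[int(e.mean(0)[1]),int(e.mean(0)[0])])
E
```

```text
t 43.5 pos [ 0.4079 -0.0176  0.308 ] rpy [3.1396 0.0054 3.0089] F [-0.6 -0.4  0.1] gap 0.0551 grip 0.0
spin -0.0007 offset [ 0.0012 -0.0028  0.1913]
[[234.  223.1]
 [271.  218.8]]
152.0 (230, 218, 14, 16)
159.0 (267, 213, 13, 17)
bar ends expected [[320.50040287 158.6408286 ]
 [320.87738429 275.01658743]]
or 2292.5 (123, 405, 73, 75)
or 1122.5 (577, 378, 63, 50)
or 5649.0 (0, 333, 135, 104)
or 5725.0 (310, 146, 103, 129)
or 657.5 (468, 11, 76, 51)
or 1263.0 (90, 0, 60, 49)
[ 16 127 241]
```

Request:
play_rows([
  {"offset": [0.001,-0.003,0.03],"spin": 0,"jaw": 90},
  {"offset": [0,0,0.05],"spin": 0,"jaw": 90},
  {"offset": [0,0,0.05],"spin": 0,"jaw": 90},
  {"offset": [0,0,0.04],"spin": 0,"jaw": 90},
  {"offset": [0,0,0.022],"spin": 0,"jaw": 90},
], force=80)

```text
time: 44.22
eef_pos: [0.4062, -0.0187, 0.1135]
orientation: [3.139, 0.001, 3.012]
ft_force: [0.5, 0.1, 1.1]
finger_gap: 0.0557
grasp_force: 0.0
```

Request:
play_rows([
  {"offset": [0,0,0],"spin": 0,"jaw": 90},
  {"offset": [0,0,0],"spin": 0,"jaw": 150},
  {"offset": [0,0,0],"spin": 0,"jaw": 200},
  {"offset": [0,0,0],"spin": 0,"jaw": 255},
  {"offset": [0,0,0],"spin": 0,"jaw": 255},
])

```text
time: 44.85
eef_pos: [0.4081, -0.02, 0.1169]
orientation: [3.139, 0.007, 3.01]
ft_force: [-0.7, 2.6, 6.3]
finger_gap: 0.017
grasp_force: 78.2
```

Request:
play_rows([
  {"offset": [0,0,0],"spin": 0,"jaw": 255},
  {"offset": [0,0,0],"spin": 0,"jaw": 255},
  {"offset": [0,0,0],"spin": 0,"jaw": 255},
  {"offset": [0,0,0],"spin": 0,"jaw": 255},
  {"offset": [0,0,0],"spin": 0,"jaw": 255},
])

```text
time: 45.48
eef_pos: [0.4081, -0.02, 0.1169]
orientation: [3.139, 0.007, 3.01]
ft_force: [-0.8, 2.7, 6.2]
finger_gap: 0.0171
grasp_force: 78.2
```

```bash
python3 - <<'E'
from h import *
go(.4063,-.0202,.1167,np.pi-.132)
E
```

```text
t 45.48 pos [ 0.4081 -0.02    0.1169] rpy [3.1391 0.0069 3.0098] F [-0.8  2.7  6.2] gap 0.0171 grip 78.2
spin 0.0002 offset [ 0.0018 -0.0005  0.0002]
```

Request:
play_rows([
  {"offset": [0,0,-0.01],"spin": 0,"jaw": 255},
  {"offset": [0,0,-0.03],"spin": 0,"jaw": 255},
  {"offset": [0,0,-0.04],"spin": 0,"jaw": 255},
  {"offset": [0,0,-0.04],"spin": 0,"jaw": 255},
  {"offset": [0,0,-0.03],"spin": 0,"jaw": 255},
])

```text
time: 46.1
eef_pos: [0.406, -0.0203, 0.2677]
orientation: [3.14, 0.005, 3.01]
ft_force: [0.3, -0.0, -3.6]
finger_gap: 0.0168
grasp_force: 78.6
```

Request:
play_rows([
  {"offset": [0,0.01,-0.015],"spin": -0.01,"jaw": 255},
  {"offset": [0,0.025,-0.005],"spin": -0.02,"jaw": 255},
  {"offset": [0,0.03,0],"spin": -0.02,"jaw": 255},
  {"offset": [-0.01,0.03,0],"spin": -0.02,"jaw": 255},
  {"offset": [-0.015,0.03,0],"spin": -0.02,"jaw": 255},
])

```text
time: 46.72
eef_pos: [0.4423, 0.1032, 0.2863]
orientation: [3.141, 0.003, 3.1]
ft_force: [0.6, -0.1, -3.4]
finger_gap: 0.0166
grasp_force: 78.8
```

Request:
play_rows([
  {"offset": [-0.025,0.03,0],"spin": -0.02,"jaw": 255},
  {"offset": [-0.025,0.025,0],"spin": -0.02,"jaw": 255},
  {"offset": [-0.025,0.02,0],"spin": -0.02,"jaw": 255},
  {"offset": [-0.025,0.015,0],"spin": -0.01,"jaw": 255},
  {"offset": [-0.025,0.01,0],"spin": 0,"jaw": 255},
])

```text
time: 47.35
eef_pos: [0.5691, 0.2024, 0.2864]
orientation: [3.141, 0.003, -3.113]
ft_force: [-0.1, 0.5, -3.2]
finger_gap: 0.0168
grasp_force: 78.7
```

Request:
play_rows([
  {"offset": [-0.02,0.005,0],"spin": 0,"jaw": 255},
  {"offset": [-0.015,0,0],"spin": 0,"jaw": 255},
  {"offset": [-0.007,0,0],"spin": 0,"jaw": 255},
  {"offset": [0,0,0],"spin": 0,"jaw": 255},
  {"offset": [0,0,0],"spin": 0,"jaw": 255},
])

```text
time: 47.98
eef_pos: [0.6102, 0.2079, 0.2869]
orientation: [3.141, 0.004, -3.113]
ft_force: [-0.1, -0.5, -3.9]
finger_gap: 0.017
grasp_force: 78.8
```

```bash
python3 - <<'E'
from h import *
go(.623,.228,.23,-3.1135)
E
```

```text
t 47.98 pos [0.6102 0.2079 0.2869] rpy [ 3.1406  0.0035 -3.1135] F [-0.1 -0.5 -3.9] gap 0.017 grip 78.8
spin 0.0 offset [-0.0133  0.0197  0.0569]
```

Request:
play_rows([
  {"offset": [-0.005,0.007,0],"spin": 0,"jaw": 255},
  {"offset": [-0.005,0.007,0.01],"spin": 0,"jaw": 255},
  {"offset": [-0.0033,0.0057,0.02],"spin": 0,"jaw": 255},
  {"offset": [0,0,0.018],"spin": 0,"jaw": 255},
  {"offset": [0,0,0.009],"spin": 0,"jaw": 255},
])

```text
time: 48.6
eef_pos: [0.6232, 0.2286, 0.2279]
orientation: [3.141, 0.002, -3.113]
ft_force: [-0.4, 0.0, -4.4]
finger_gap: 0.0166
grasp_force: 78.8
```

Request:
play_rows([
  {"offset": [0,0,0],"spin": 0,"jaw": 255},
  {"offset": [0,0,0],"spin": 0,"jaw": 255},
  {"offset": [0,0,0],"spin": 0,"jaw": 255},
  {"offset": [0,0,0],"spin": 0,"jaw": 255},
  {"offset": [0,0,0],"spin": 0,"jaw": 255},
])

```text
time: 49.22
eef_pos: [0.6241, 0.2282, 0.2303]
orientation: [3.14, 0.005, -3.114]
ft_force: [0.2, -0.0, -5.0]
finger_gap: 0.017
grasp_force: 78.7
```

```bash
python3 - <<'E'
from h import *
go(.623,.228,.2045,-3.1135)
i,c=shot("wrist","w13.png"); j=cv2.imread("pics/w7.png")
for n,k in(("w7",j),("now",i)):
    h=cv2.cvtColor(k,cv2.COLOR_BGR2HSV)[140:240,318:334].astype(float).mean(1); print(n,[(140+r,*h[r].round().astype(int).tolist()) for r in range(0,70,2)])
    g=k[215,270:380].astype(int).sum(1); print(n,"row215",g[::3].tolist())
E
```

```text
t 49.23 pos [0.6241 0.2282 0.2303] rpy [ 3.1404  0.0048 -3.1135] F [ 0.2 -0.  -5. ] gap 0.017 grip 78.7
spin -0.0 offset [ 0.0011 -0.0001  0.0258]
w7 [(140, 14, 66, 150), (142, 22, 85, 245), (144, 23, 88, 245), (146, 21, 97, 241), (148, 16, 111, 218), (150, 16, 113, 185), (152, 17, 107, 223), (154, 17, 50, 215), (156, 18, 51, 219), (158, 20, 99, 237), (160, 23, 85, 245), (162, 23, 86, 244), (164, 23, 87, 245), (166, 23, 86, 245), (168, 23, 86, 245), (170, 23, 85, 246), (172, 23, 86, 246), (174, 23, 86, 245), (176, 23, 88, 245), (178, 22, 89, 245), (180, 22, 90, 244), (182, 22, 94, 243), (184, 17, 110, 222), (186, 15, 115, 177), (188, 14, 136, 217), (190, 15, 132, 236), (192, 17, 127, 242), (194, 16, 128, 240), (196, 16, 130, 239), (198, 15, 132, 236), (200, 15, 134, 232), (202, 15, 134, 230), (204, 14, 134, 230), (206, 14, 135, 230), (208, 14, 135, 230)]
w7 row215 [463, 462, 449, 409, 308, 289, 277, 276, 463, 635, 434, 481, 494, 519, 533, 536, 528, 518, 511, 501, 493, 487, 482, 483, 466, 424, 386, 322, 403, 376, 408, 409, 409, 407, 408, 407, 409]
now [(140, 19, 94, 229), (142, 22, 93
[... 182 characters left out ...]
4, 242), (162, 22, 94, 242), (164, 22, 93, 243), (166, 22, 93, 243), (168, 22, 93, 243), (170, 22, 92, 243), (172, 22, 94, 243), (174, 21, 95, 242), (176, 21, 96, 242), (178, 21, 97, 241), (180, 18, 107, 230), (182, 16, 113, 187), (184, 14, 124, 172), (186, 14, 136, 225), (188, 16, 132, 237), (190, 16, 130, 239), (192, 15, 132, 236), (194, 15, 134, 233), (196, 14, 135, 229), (198, 14, 136, 225), (200, 14, 136, 224), (202, 14, 137, 224), (204, 14, 137, 224), (206, 14, 137, 224), (208, 14, 137, 224)]
now row215 [440, 438, 453, 535, 400, 324, 365, 603, 619, 620, 506, 448, 465, 491, 511, 517, 509, 501, 491, 480, 474, 469, 466, 463, 451, 417, 386, 300, 425, 617, 618, 562, 365, 466, 500, 448, 442]
```

Request:
play_rows([
  {"offset": [0.0015,0,0.007],"spin": 0,"jaw": 255},
  {"offset": [0,0,0.006],"spin": 0,"jaw": 255},
  {"offset": [0,0,0.005],"spin": 0,"jaw": 255},
  {"offset": [0,0,0.004],"spin": 0,"jaw": 255},
  {"offset": [0,0,0],"spin": 0,"jaw": 255},
])

```text
time: 49.9
eef_pos: [0.6223, 0.2281, 0.2074]
orientation: [3.141, 0.003, -3.113]
ft_force: [0.3, -0.1, -4.4]
finger_gap: 0.0165
grasp_force: 78.8
```

Request:
play_rows([
  {"offset": [0,0,0.003],"spin": 0,"jaw": 255},
  {"offset": [0,0,0.002],"spin": 0,"jaw": 255},
  {"offset": [0,0,0.001],"spin": 0,"jaw": 255},
  {"offset": [0,0,0],"spin": 0,"jaw": 255},
  {"offset": [0,0,0],"spin": 0,"jaw": 255},
])

```text
time: 50.52
eef_pos: [0.6231, 0.2284, 0.2049]
orientation: [3.14, 0.008, -3.113]
ft_force: [-3.5, -0.7, 9.7]
finger_gap: 0.0169
grasp_force: 80.8
```

Request:
play_rows([
  {"offset": [0,0,0],"spin": 0,"jaw": 90},
  {"offset": [0,0,0],"spin": 0,"jaw": 90},
  {"offset": [0,0,0],"spin": 0,"jaw": 90},
  {"offset": [0,0,-0.01],"spin": 0,"jaw": 90},
  {"offset": [0,0,-0.03],"spin": 0,"jaw": 90},
])

```text
time: 51.15
eef_pos: [0.6213, 0.2279, 0.241]
orientation: [3.141, 0.001, -3.113]
ft_force: [-0.0, 0.6, 0.4]
finger_gap: 0.0551
grasp_force: 0.0
```

Request:
play_rows([
  {"offset": [0,0,-0.05],"spin": 0,"jaw": 90},
  {"offset": [0,0,-0.05],"spin": 0,"jaw": 90},
  {"offset": [0.05,-0.02,0],"spin": 0,"jaw": 90},
  {"offset": [0.055,-0.02,0],"spin": 0,"jaw": 90},
  {"offset": [0.055,-0.02,0],"spin": 0,"jaw": 90},
])

```text
time: 51.78
eef_pos: [0.4624, 0.163, 0.3418]
orientation: [3.14, 0.006, -3.113]
ft_force: [-0.1, -1.2, 1.1]
finger_gap: 0.0552
grasp_force: 0.0
```

Request:
play_rows([
  {"offset": [0.05,-0.02,0],"spin": 0,"jaw": 90},
  {"offset": [0.04,-0.02,0],"spin": 0,"jaw": 90},
  {"offset": [0,0,0],"spin": 0,"jaw": 90},
  {"offset": [0,0,0],"spin": 0,"jaw": 90},
  {"offset": [0,0,0],"spin": 0,"jaw": 90},
])

```text
time: 52.4
eef_pos: [0.376, 0.1213, 0.3409]
orientation: [3.14, 0.005, -3.113]
ft_force: [-0.1, -0.1, -0.4]
finger_gap: 0.0557
grasp_force: 0.0
```

```bash
python3 - <<'E'
from h import *
go(.4,.1)
i,c=shot("top","t14.png"); a=cv2.imread("pics/top0.png")
g=lambda x:cv2.cvtColor(x,cv2.COLOR_BGR2GRAY).astype(np.float32)
# shift of front rim/outline features around each tray between start and now (same caddy shell)
for n,(x0,y0,x1,y1) in {"shakers tray":(200,190,232,258),"tea tray":(332,182,372,245),"shk full":(198,185,292,258),"tea full":(332,182,425,245)}.items():
    A,B=g(a)[y0:y1,x0:x1],g(i)[y0:y1,x0:x1]; print(n,cv2.phaseCorrelate(A,B,cv2.createHanningWindow((x1-x0,y1-y0),cv2.CV_32F)))
hsv=cv2.cvtColor(i,cv2.COLOR_BGR2HSV)
f=lambda u,v:(185+(u+.5)/3.2-.5,170+(v+.5)/3.2-.5)
for n,o,y in(("tea caddy",(.5995,-.133),-.131),("shk caddy",(.6203,.228),.027)):
    R=np.array([[np.cos(y),-np.sin(y)],[np.sin(y),np.cos(y)]])
    # item top expected centre
    z=.088+.018+(.085 if n[0]=='t' else .088); q=np.array(o)+R@[0,-.055]; p=proj("top",[*q,z],c)[0]
    w=hsv[int(p[1])-3:int(p[1])+4,int(p[0])-3:int(p[0])+4].reshape(-1,3).mean(0); print(n,p.round(1),w.round())
m=cv2.inRange(hsv,(0,0,90),(180,60,255)); m[:,:200]=0;m[:,300:]=0;m[:180]=0;m[262:]=0
print([(cv2.contourArea(k),cv2.boundingRect(k)) for k in cv2.findContours(m,0,1)[0] if cv2.contourArea(k)>40])
E
```

```text
t 52.4 pos [0.376  0.1213 0.3409] rpy [ 3.1404  0.0048 -3.1132] F [-0.1 -0.1 -0.4] gap 0.0557 grip 0.0
spin 0.0 offset [-0.0234 -0.022   0.    ]
shakers tray ((153.82447138208641, 156.7089090030015), 0.001839776419930988)
tea tray ((-5.2857997664633025, 3.7243656634118807), 0.33663165420293806)
shk full ((-0.8568871714361137, 4.279096772412686), 0.17965567641788058)
tea full ((-0.2849880077056355, 0.31986344833170577), 0.3262833373931547)
tea caddy [402.2 206.3] [ 15. 183. 227.]
shk caddy [261.2 209.5] [ 18.  49. 127.]
[(1057.0, (240, 234, 60, 28)), (169.0, (258, 205, 14, 18))]
```

```bash
python3 - <<'E'
from h import *
a=cv2.imread("pics/top0.png"); i=cv2.imread("pics/t14.png")
g=lambda x:cv2.Canny(x,80,200).astype(np.float32)
for n,(x0,y0,x1,y1) in {"shk back":(196,182,296,232),"tea":(330,180,428,248)}.items():
    print(n,cv2.phaseCorrelate(g(a)[y0:y1,x0:x1],g(i)[y0:y1,x0:x1],cv2.createHanningWindow((x1-x0,y1-y0),cv2.CV_32F)))
ctrl.sign_off(); print(ctrl.read_state()["time"])
E
```

```text
shk back ((1.9702564325641703, -0.4257779685980978), -0.09051766738891602)
tea ((-0.4913814746075005, -3.0077177498367007), 0.04247446139653524)
the job is handed in; nothing more can be done
the job is handed in; nothing more can be done
```

I handed the job in at about 52 s: both caddies are swapped onto their own trays, and the one carton and one shaker on the counter stand in their own troughs. The seating heights (within 0.5 mm) say both caddies are home, but the last camera check was inconclusive and the verdict was not shown.

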